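# Tighten the wing screws of a gasketed filter cover in cross order

### The job

Close the filter housing: tighten the four wing screws of its gasketed cover clockwise, evenly and in cross order. First take each screw about half way down, one diagonal pair and then the other, then go round again in cross order until every screw is firmly tight and the cover sits level on the metal rim. Do not let the cover cock over, and do not overtighten the screws.

Things in the scene. Friction and masses are not known exactly. Their poses are not given: they have to be found in the camera images.
- housing: grey cast filter housing, 172 x 172 mm, fixed to the table, with a round pipe stub on its +x side. Origin on the table under its centre, z up. Its metal rim is 50 mm high; a square rubber gasket stands 3 mm proud of the rim. The four screws stand at x, y = +-62 mm. Small lugs at the middle of each side, up to 61 mm high, locate the cover.
- cover: loose aluminium cover plate, 160 x 160 x 8 mm, lying on the gasket under the four screw flanges. Origin at the centre of its underside, z up: about 53 mm above the table at the start, 49 to 50 mm when home on the rim. One screw driven all the way in one go cocks it by more than the 0.02 rad allowed.
- screw1: steel wing screw at the housing's +x +y corner, diagonal to screw3. Origin on its axis under its 26 mm flange, z up. Two wings along its +x and -x, together one blade 8 mm thick, from 7 to 37 mm either side of the axis, 12 to 34 mm above the origin. Clockwise from above tightens and lowers it, 16 mm per full turn (quick thread). It stays where it is left. All four are alike.
- screw2: wing screw like screw1, at the housing's +x -y corner, diagonal to screw4. All four start 0.5 to 2.5 mm above the cover at random headings and need about 85 to 125 degrees of turn until home; half way is about 50 degrees. No pose tells exactly where one gets tight, only its resistance does (see screw3).
- screw3: wing screw like screw1, at the housing's -x -y corner, diagonal to screw1. Resistance to turning: 0.06 N m (2 N on a wing end) while free, up to 0.25 N m while it squeezes the gasket, then it stops dead. Firmly tight means a last push of about 0.4 N m (14 N at 29 mm from the axis); over 1 N m overtightens it.
- screw4: wing screw like screw1, at the housing's -x +y corner, diagonal to screw2.

How it is judged:
On the way, in this order (a step that is already met when the one before it is completed fails the run):
1. two diagonally opposite screws are started (each lowered more than 1.2 mm) while the other two are still where they were (less than 0.8 mm) (((distance of each of screw1, screw3 from where it was at the start of the episode above 0.0012 m and distance of each of screw2, screw4 from where it was at the start of the episode below 0.0008 m) or (distance of each of screw2, screw4 from where it was at the start of the episode above 0.0012 m and distance of each of screw1, screw3 from where it was at the start of the episode below 0.0008 m))), for 0.2 s.
2. all four screws are lowered more than 1.2 mm (distance of each of screw1, screw2, screw3, screw4 from where it was at the start of the episode above 0.0012 m), for 0.2 s.
3. two diagonally opposite screws are tight (each presses the cover with more than 15 N) while the other two are not yet (less than 8 N) (((contact force between each of screw1, screw3 and cover above 15 N and contact force between each of screw2, screw4 and cover below 8 N) or (contact force between each of screw2, screw4 and cover above 15 N and contact force between each of screw1, screw3 and cover below 8 N))), for 0.2 s.
At the end, for the whole second after the job is handed in: all four screws press the cover with more than 8 N each, and the cover is level (within 0.007 rad) and down on the rim (underside less than 1.0 mm above rim height) (contact force between each of screw1, screw2, screw3, screw4 and cover above 8 N and z of cover in the frame of housing below 0.051 m and angle between cover's own z axis and vertical below 0.007 rad); the robot touches nothing.
It fails at once if the cover cocked over by more than 0.02 rad (angle between cover's own z axis and vertical above 0.02 rad).
It fails at once if wing screw 1 overtightened: it presses the cover with more than 150 N (contact force between screw1 and cover above 150 N).
It fails at once if wing screw 2 overtightened: it presses the cover with more than 150 N (contact force between screw2 and cover above 150 N).
It fails at once if wing screw 3 overtightened: it presses the cover with more than 150 N (contact force between screw3 and cover above 150 N).
It fails at once if wing screw 4 overtightened: it presses the cover with more than 150 N (contact force between screw4 and cover above 150 N).
It also fails if it takes over 69 s, if anything falls off the work surface, if the arm or the gripper's body presses on something with over 40 N, if the wrist force passes 120 N, or if a joint passes its speed limit or range.

### The arm

A 7-joint arm with a two-finger parallel gripper is mounted at the origin on a cart in front of the work surface, level with it; the furniture and walls round the work are solid. World frame = base frame: x ahead of the robot, y to its left, z up, the work surface at z = 0. Lengths are in m, angles in rad, forces in N, time in s.
With the tool pointing down it reaches from about 0.4 to 0.875 m from the base axis. Payload 6.5 kg.
Tool frame: the origin (TCP) lies at the very end of the fingers, on their centre line; the grasp point (between the pads) lies 19 mm behind it; z points along the fingers, y is the line along which they close (so a half turn about z gives the same grasp; the last joint's range is limited). The gripper opens to 88 mm and grips with 3 to 60 N. Pads are 18 mm wide; open, the fingers measure 123 mm over their backs; the gripper's body (75 mm by 187 mm) begins 45 mm behind the grasp point.
Start: joints at [-1.246, 0.536, -0.004, 1.538, 0.003, 1.067, -0.071], TCP at [0.248, 0.601, 0.239] pointing down, gripper open.
Joint ranges: [-2.7, 2.7], [-0.37, 2.16], [-1.27, 1.26], [0.24, 2.4], [-1.31, 4.45], [0.19, 1.91], [-2.76, 2.76]. Speed limits (rad/s): [2.39, 2.39, 3.14, 3.14, 3.14, 3.14, 3.14].

### API

Orientations are given as a unit quaternion [w, x, y, z].
In Python, from bench import robot gives the robot as it stands. The module is installed in compiled form; this text tells all that it offers.
- The arm moves only by the tool jog_arm, never from a script. Its argument "deltas" is text: rows parted by semicolons, each of 7 numbers parted by spaces: the shift along the world's x, y, z in units of 0.15 m (1.0 is 0.15 m), then the turn, a rotation vector about the world's x, y, z in units of 1.5 rad (1.0 is 1.5 rad), then the opening, from 0 (shut) to 1 (fully open). In form: tx ty tz ax ay az claw; .... A call has 1 to 10 rows; each row is the pose to reach, as a shift and turn from the pose commanded when the call began; what a row does not reach only later rows make up. A row lasts 1/12 s, in which the tool goes at most 41.7 mm and 7.16 degrees, less where a joint would pass 70% of its speed; a pose out of reach is approached as far as the arm can. A call with a number of a shift or a turn outside -1 to 1 is refused whole. A call with a gripper value outside its range is refused whole. The fingers move at their own pace and stop on an object; the grip force is fixed at half the most. Time passes only in rows, so rows that repeat a pose let the fingers close. It gives the time, the measured TCP pose, the force, the opening and the grip force at its end, in the units of the state.
- robot.get_obs(): the state, without advancing time (a new reading comes with each control period).
- robot.grab_frame(name): name is "scene" or "top" or "wrist"; returns the picture (384x512x3 uint8, red, green, blue); there is no depth.
- robot.get_calibration(name): a dict with "camera_matrix" (3x3 intrinsics, pixels), "R" (3x3) and "t" (3): a world point X has camera coordinates R X + t. Camera axes: x right, y down, z forward; pixel columns grow to the right and rows downward; lengths in m; the calibration is good to about 2 mm. A picture is of the moment at which its call begins: read the wrist's pose just before it. get_calibration takes no time and is no camera call; for the wrist camera it gives the pose at the moment of the call.
- robot.close_job(): hands the job in; it is judged then, once.
The state is a dict: "time": time; "joint_pos": joint angles; "joint_vel": joint speeds; "tau": joint torques, N m; "eef_pos": TCP position; "orientation": TCP orientation; "force": force on the tool from outside, world axes, zero at the start; "moment": the same for the moment, N m; "opening": opening from 0.0 (shut) to 1.0 (fully open); "gripper_force": force on a finger pad.
Only numpy, scipy, OpenCV 4.12 (cv2) and the standard library are available. Lean on these libraries where they do the work, as an engineer would, in place of code of your own. Each camera call takes 0.05 s, during which the arm holds its last target. There are 200 camera calls.

## Working session

There is one attempt and no reset: what is moved stays moved. The work goes in short steps, Python scripts to look and compute and a tool call to move; the robot and the scene stay as the last step left them, time stands still between calls to the robot, and variables do not carry over. Pictures are saved under pics/ and viewed, at most 10 in all, crops included, and the job is handed in when it is done.

Besides the shell and the picture viewer there is one more tool, called after "Call:" as name(argument=value, ...) on one line, values as JSON. jog_arm: Moves the arm, as the interface text tells. Shifts and turns lie within -1 to 1; 1 stands for 0.15 m of shift or 1.5 rad of turn. Its arguments: {"type":"object","properties":{"deltas":{"type":"string"}},"required":["deltas"]}

```bash
mkdir -p pics
python3 - <<'E'
from bench import robot
import cv2,numpy as np
for n in("scene","top"):
    cv2.imwrite(f"pics/{n}0.png",robot.grab_frame(n)[:,:,::-1])
    c=robot.get_calibration(n);print(n,c)
print(robot.get_obs())
E
```

```text
scene {'camera_matrix': array([[483.40819507,   0.        , 254.96216479],
       [  0.        , 483.40819507, 185.74183345],
       [  0.        ,   0.        ,   1.        ]]), 'R': array([[-0.48883038, -0.87233843,  0.0083979 ],
       [-0.65796145,  0.36234527, -0.66014592],
       [ 0.57282772, -0.32822487, -0.75109043]]), 't': array([0.14183539, 0.47974631, 0.52269387])}
top {'camera_matrix': array([[377.02093383,   0.        , 256.21097563],
       [  0.        , 377.02093383, 191.3432866 ],
       [  0.        ,   0.        ,   1.        ]]), 'R': array([[-0.01402503, -0.99974789, -0.01753416],
       [-0.99610765,  0.01549583, -0.08677228],
       [ 0.08702211,  0.01624893, -0.99607385]]), 't': array([-0.13778844,  0.54280605,  0.86561156])}
{'time': 0.1, 'joint_pos': array([-1.24618049,  0.5370944 , -0.00443621,  1.53874744,  0.00258892,
        1.06727151, -0.0711737 ]), 'joint_vel': array([-0.00154647, -0.00116309,  0.00166243, -0.00369365, -0.00070281,
       -0.00020065,  0.00183907]), 'tau': array([ 1.90651517e-03, -5.72074699e+01,  9.93579626e-01, -2.52232736e+01,
       -5.61431295e-02,  1.34499301e-02,  5.83333804e-05]), 'eef_pos': array([0.24741822, 0.60049031, 0.23793459]), 'orientation': array([-9.58341782e-05,  1.94122247e-01,  9.80977053e-01, -7.51388348e-04]), 'force': array([ 0.06847674,  0.98796677, -0.0591242 ]), 'moment': array([-0.00386828, -0.03725676, -0.02247833]), 'gripper_force': 0.0, 'opening': 1.0030170044267255}
```

View pics/top0.png

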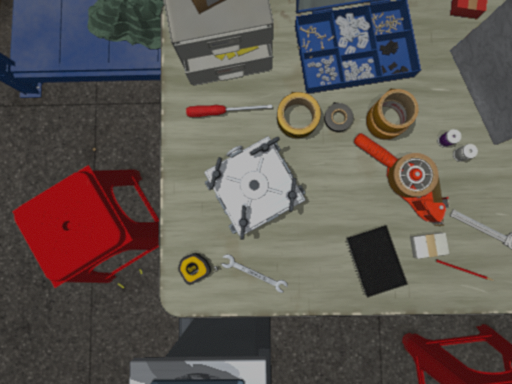

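The top view shows the white cover at about (255,185), with dark wing screws near (215,178), (265,148), (293,193) and (243,222). Next I'll enlarge crops.

Run:
```python
import cv2,numpy as np
a=cv2.imread("pics/top0.png")[125:250,190:320]
cv2.imwrite("pics/top0c.png",cv2.resize(a,None,fx=4.6,fy=4.6,interpolation=cv2.INTER_CUBIC))
```

```text
(no output)
```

View pics/top0c.png

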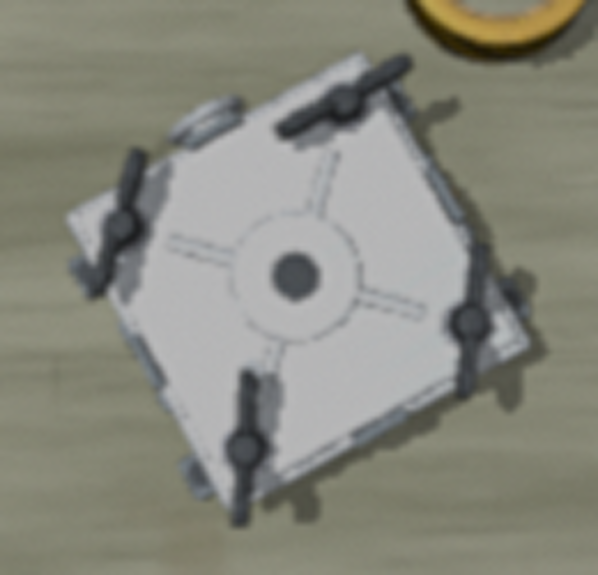

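View pics/scene0.png

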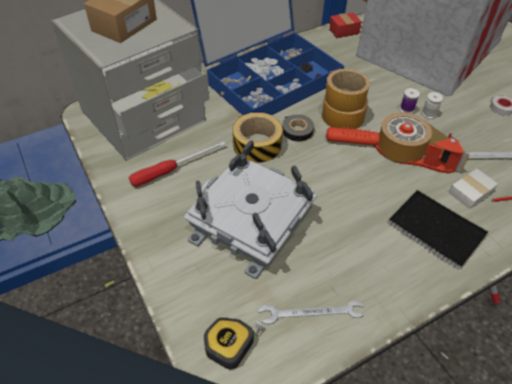

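In the 4.6x crop the pipe stub is at (205,120), so housing +x points up-left. That puts screw1 at (122,225), screw2 at (345,102), screw3 at (470,322) and screw4 at (245,448), and the scene view agrees. The wings rise in a V from each hub.

```bash
cat > h.py <<'E'
from bench import robot
import numpy as np
from scipy.spatial.transform import Rotation as Ro
def ray(cal,px,z):
    K,R,t=cal["camera_matrix"],np.array(cal["R"]),np.array(cal["t"])
    c=-R.T@t; d=R.T@np.linalg.solve(K,[px[0],px[1],1.]); return c+d*(z-c[2])/d[2]
def fit(P):  # P: dict of 4 axis points xy -> centre, yaw, rms
    L=np.array([[62,62],[62,-62],[-62,-62],[-62,62]])/1000
    P=np.array(P);c=P.mean(0);s=((P-c)@np.array([1,1j])*np.conj(L@np.array([1,1j]))).sum()
    yaw=np.angle(s);r=np.array([[np.cos(yaw),-np.sin(yaw)],[np.sin(yaw),np.cos(yaw)]])
    return c,yaw,c+L@r.T,P-(c+L@r.T)
E
python3 - <<'E'
from h import *
cal=robot.get_calibration("top");f=lambda p:np.array(p)/4.6+[190,125]
hub=[(122,225),(345,102),(470,322),(245,448)]
tip=[((137,152),(95,292)),((405,62),(283,130)),((480,245),(464,392)),((248,372),(240,522))]
for z in(.075,.085,.095):
    c,y,S,e=fit([ray(cal,f(p),z)[:2] for p in hub]);print(z,c,np.degrees(y),(e*1000).round(1).tolist(), np.linalg.norm(ray(cal,f(hub[0]),z)-ray(cal,f(hub[2]),z)))
print(S)
for a,b in tip:
    p,q=ray(cal,f(a),.092),ray(cal,f(b),.092);d=p-q;print(np.degrees(np.arctan2(d[1],d[0])),np.linalg.norm(d),(p+q)[:2]/2)
w=robot.get_calibration("wrist");o=robot.get_obs();R=Ro.from_quat(np.roll(o["orientation"],-1)).as_matrix()
print(R.round(3),"cam in tool",R.T@(-w["R"].T@w["t"]-o["eef_pos"]),w["R"]@R,w["camera_matrix"][0])
E
```

```text
0.075 [ 0.55154878 -0.14242166] 28.309443353985365 [[-0.3, -0.3], [-0.6, -0.1], [0.4, 0.4], [0.4, 0.0]] 0.17447888102393727
0.085 [ 0.55048957 -0.14263573] 28.309443353985365 [[-0.6, -1.3], [-1.6, 0.2], [0.7, 1.4], [1.4, -0.3]] 0.17238152083226108
0.095 [ 0.54943036 -0.1428498 ] 28.309443353985362 [[-0.9, -2.3], [-2.6, 0.5], [1.0, 2.4], [2.4, -0.6]] 0.17028416064058483
[[ 0.57461265 -0.05886258]
 [ 0.63341758 -0.16803209]
 [ 0.52424808 -0.22683702]
 [ 0.46544315 -0.11766752]]
-16.92201514776224 0.06967114939196767 [ 0.57575385 -0.05802481]
-61.49999248694473 0.06672683677565769 [ 0.63440226 -0.16716299]
-7.461304556109652 0.06985585831511253 [ 0.52723395 -0.22566146]
-3.69576013926745 0.07015814018566287 [ 0.46848541 -0.11762052]
[[-0.925  0.381 -0.   ]
 [ 0.381  0.925 -0.001]
 [-0.    -0.002 -1.   ]] cam in tool [ 0.06692771  0.00037519 -0.14597951] [[ 4.03767580e-04  9.99999633e-01  7.55765035e-04]
 [-9.65053200e-01  5.87708196e-04 -2.62053384e-01]
 [-2.62053732e-01 -6.23544804e-04  9.65053083e-01]] [268.65727098   0.         252.29257815]
```

Call:
jog_arm(deltas="0.4 -1 0 0 0 0 1;0.4 -1 0 0 0 0 1;0.4 -1 0 0 0 0 1;0.4 -1 0 0 0 0 1")

```text
time: 0.43
eef_pos: [0.3083, 0.4481, 0.2382]
orientation: [0.0, 0.194, 0.981, -0.001]
force: [1.1, -0.2, 1.0]
opening: 1.004
gripper_force: 0.0
```

Call:
jog_arm(deltas="0.4 -1 0 0 0 0 1;0.4 -1 0 0 0 0 1;0.4 -1 0 0 0 0 1;0.4 -1 0 0 0 0 1")

```text
time: 0.77
eef_pos: [0.3681, 0.2981, 0.2385]
orientation: [-0.0, 0.195, 0.981, -0.0]
force: [1.5, 0.1, 0.0]
opening: 0.999
gripper_force: 0.0
```

Call:
jog_arm(deltas="0.4 -1 0 0 0 0 1;0.4 -1 0 0 0 0 1;0.4 -1 0 0 0 0 1;0.4 -1 0 0 0 0 1")

```text
time: 1.1
eef_pos: [0.4279, 0.1482, 0.2387]
orientation: [0.0, 0.195, 0.981, -0.0]
force: [1.3, -0.2, -0.2]
opening: 0.998
gripper_force: 0.0
```

Call:
jog_arm(deltas="0.4 -1 0 0 0 0 1;0.4 -1 0 0 0 0 1;0.4 -1 0 0 0 0 1;0.4 -1 0 0 0 0 1")

```text
time: 1.43
eef_pos: [0.4879, -0.0018, 0.2387]
orientation: [0.0, 0.195, 0.981, -0.0]
force: [0.5, 1.2, 0.3]
opening: 1.003
gripper_force: 0.0
```

Call:
jog_arm(deltas="0.4 -1 0 0 0 0 1;0.4 -1 0 0 0 0 1;0.4 -1 0 0 0 0 1;0.4 -1 0 0 0 0 1;0.4 -1 0 0 0 0 1;0.4 -1 0 0 0 0 1")

```text
time: 1.93
eef_pos: [0.5473, -0.1514, 0.2382]
orientation: [-0.0, 0.196, 0.981, -0.001]
force: [-0.3, 0.6, 0.5]
opening: 0.999
gripper_force: 0.0
```

Run:
```python
from h import *
import cv2,pickle
o=robot.get_obs();c=robot.get_calibration("wrist");im=robot.grab_frame("wrist")[:,:,::-1]
print(o["time"],o["eef_pos"],o["orientation"],o["force"])
pickle.dump(c,open("w1.pkl","wb"));cv2.imwrite("pics/w1full.png",im)
cv2.imwrite("pics/w1.png",cv2.resize(im,None,fx=1.5625,fy=1.5625,interpolation=cv2.INTER_CUBIC))
```

```text
1.9333 [ 0.54728766 -0.1513506   0.23819638] [-3.29484143e-04  1.96215575e-01  9.80560582e-01 -5.34405449e-04] [-0.29698506  0.55026551  0.45275652]
```

View pics/w1.png

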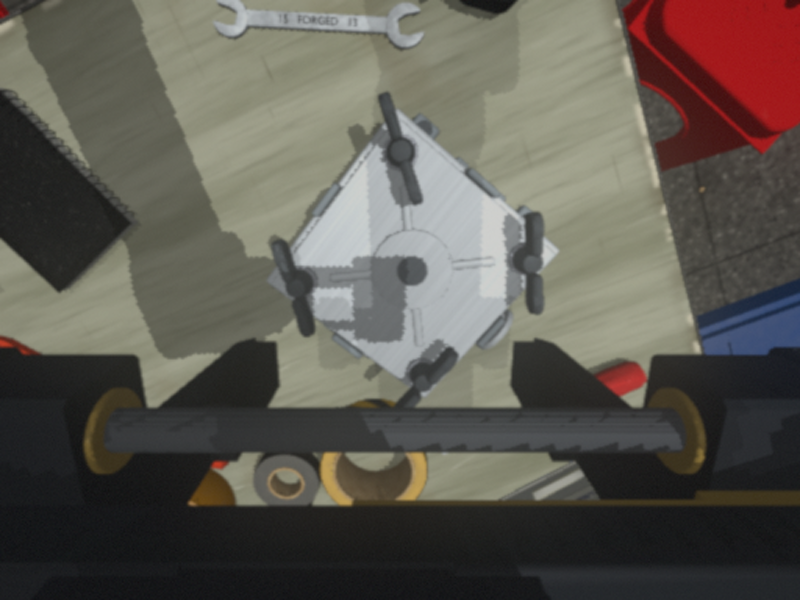

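Wrist view: screw4's hub is at (400,150), screw1's at (530,262), screw3's at (297,284) and screw2's at (422,375), the last half hidden by the gripper. All the blades are visible.

Run:
```python
from h import *
import pickle
cal=pickle.load(open("w1.pkl","rb"));f=lambda p:np.array(p)/1.5625
hub=[(530,262),(422,375),(297,284),(400,150)]
tip=[((535,215),(535,310)),((452,352),(403,405)),((282,245),(308,332)),((386,98),(416,200))]
for z in(.07,.075,.08):
    c,y,S,e=fit([ray(cal,f(p),z)[:2] for p in hub]);print(z,c,np.degrees(y),(e*1000).round(1).tolist()); 
    if z==.075:print(S)
for a,b in tip:
    p,q=ray(cal,f(a),.092),ray(cal,f(b),.092);d=p-q;print(np.degrees(np.arctan2(d[1],d[0]))%180-180,np.linalg.norm(d),(p+q)[:2]/2)
```

```text
0.07 [ 0.55402258 -0.13926037] 28.207978982998142 [[2.0, 1.5], [-0.8, 0.4], [0.1, -1.7], [-1.4, -0.3]]
0.075 [ 0.55293701 -0.13903527] 28.20797898299815 [[1.6, 0.2], [-2.1, 0.8], [0.5, -0.3], [-0.0, -0.7]]
[[ 0.57826798 -0.05509278]
 [ 0.6368795  -0.16436625]
 [ 0.52760603 -0.22297776]
 [ 0.46899452 -0.1137043 ]]
0.08 [ 0.55185143 -0.13881017] 28.20797898299812 [[1.1, -1.2], [-3.4, 1.2], [0.9, 1.0], [1.4, -1.1]]
-17.596535245281018 0.06855829983401182 [ 0.57733206 -0.0559277 ]
-62.01087858664438 0.05748138122894062 [ 0.631187   -0.15909339]
-9.787818236319936 0.06637031285019458 [ 0.52917017 -0.22087898]
-5.1514585926335315 0.06695152473202584 [ 0.47059117 -0.11420163]
```

```bash
cat > plan.py <<'E'
# plan.py screw wingflip(0/1) turn_deg : units for hover / grip / turn, using and updating state st.json
import sys,json
from h import *
AX={1:(.5776,-.0566),2:(.6362,-.1658),3:(.5270,-.2244),4:(.4684,-.1152)}
R=.025; U=np.array([.15]*3)
def tip(k,th,low): 
    a=np.radians(th); return np.array([AX[k][0]+R*np.cos(a),AX[k][1]+R*np.sin(a),.070-low])
def psi(th): return (th+90+60)%180-60     # finger line, kept in -60..120 deg
def plan(k,flip,turn,n=None):
    s=json.load(open("st.json")); th=s["th"][k-1]+180*flip; low=s["low"][k-1]
    p0=np.array(s["pos"]); ps0=s["psi"]; ps=psi(th); g=tip(k,th,low)
    u=lambda p,d: " ".join(f"{v:.3f}" for v in [*((p-p0)/U),0,0,np.radians(d)/1.5])
    h=g.copy();h[2]=.125
    print("hover",u(h,ps-ps0),"| grip",u(g,ps-ps0),"| rot deg",round(ps-ps0,1))
    n=n or int(np.ceil(turn/6)); p0=g
    print("turn:",";".join(u(tip(k,th-turn*i/n,low+16e-3*turn*i/n/360),-turn*i/n)+" 0" for i in range(1,n+1)))
    low+=turn*16e-3/360; e=tip(k,th-turn,low)
    s["pos"]=list(e);s["psi"]=ps-turn;s["th"][k-1]-=turn;s["low"][k-1]=low
    json.dump(s,open("st.json","w"))
def torque(k):
    o=robot.get_obs();r=o["eef_pos"]-np.array([*AX[k],0]);return round(float(np.cross(r,o["force"])[2]+o["moment"][2]),3),round(float(o["moment"][2]),3)
if __name__=="__main__":
    a=sys.argv[1:]
    for i in range(0,len(a),3): plan(int(a[i]),int(a[i+1]),float(a[i+2]))
E
python3 - <<'E'
from h import *
import json
o=robot.get_obs();R=Ro.from_quat(np.roll(o["orientation"],-1)).as_matrix();y=R[:,1]
print(o["eef_pos"],R.round(4).tolist())
json.dump(dict(pos=list(o["eef_pos"]),psi=float(np.degrees(np.arctan2(y[1],y[0]))),th=[-17.3,-61.7,-8.6,-4.4],low=[0]*4),open("st.json","w"))
E
cp st.json st0.json; python3 plan.py 1 1 34
```

```text
[ 0.54717664 -0.14910024  0.23814506] [[-0.9241, 0.382, -0.0012], [0.382, 0.9241, 0.0004], [0.0013, -0.0001, -1.0]]
hover 0.044 0.666 -0.754 0.000 0.000 0.060 | grip 0.044 0.666 -1.121 0.000 0.000 0.060 | rot deg 5.2
turn: 0.006 0.015 -0.002 0.000 0.000 -0.066 0;0.013 0.030 -0.003 0.000 0.000 -0.132 0;0.021 0.044 -0.005 0.000 0.000 -0.198 0;0.031 0.057 -0.007 0.000 0.000 -0.264 0;0.043 0.070 -0.008 0.000 0.000 -0.330 0;0.055 0.081 -0.010 0.000 0.000 -0.396 0
```

Call:
jog_arm(deltas="0.044 0.666 -0.754 0 0 0.06 0.4;0.044 0.666 -0.754 0 0 0.06 0.4;0.044 0.666 -0.754 0 0 0.06 0.4;0.044 0.666 -0.754 0 0 0.06 0.4;0.044 0.666 -0.754 0 0 0.06 0.4;0.044 0.666 -0.754 0 0 0.06 0.4")

```text
time: 2.48
eef_pos: [0.553, -0.0465, 0.1249]
orientation: [-0.001, 0.148, 0.989, 0.0]
force: [0.9, -0.0, 0.0]
opening: 0.571
gripper_force: 0.0
```

Run:
```python
from h import *
import cv2
im=robot.grab_frame("wrist")[:,:,::-1]
cv2.imwrite("pics/w2.png",cv2.resize(im,None,fx=1.5625,fy=1.5625,interpolation=cv2.INTER_CUBIC))
```

```text
(no output)
```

View pics/w2.png

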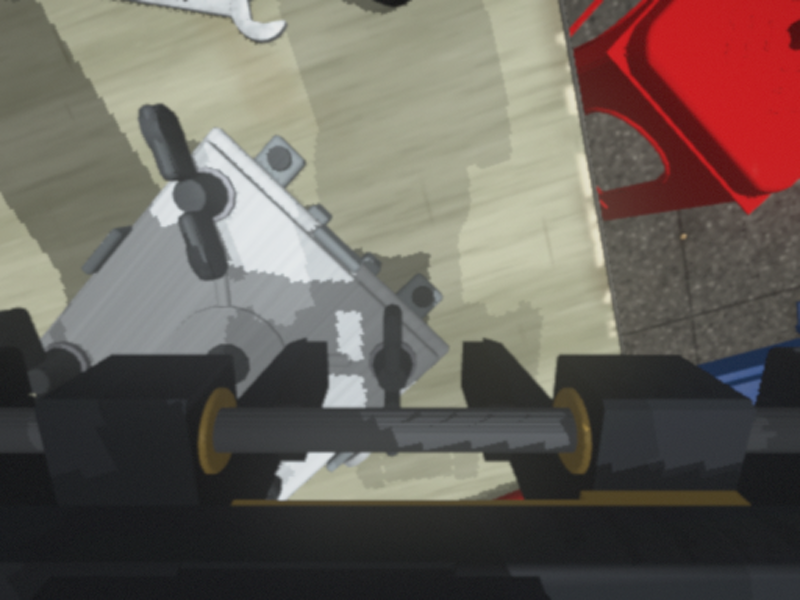

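Screw1's blade runs vertically at column 392, centred between the fingers (principal column 394), with its hub near row 360 and its tip at row 305.

Run:
```python
from h import *
c=robot.get_calibration("wrist");f=lambda p:np.array(p)/1.5625
print(c["camera_matrix"][1],robot.get_obs()["eef_pos"])
print("s1 hub",ray(c,f((392,360)),.076),"tip",ray(c,f((392,306)),.094))
print("s4 hub",ray(c,f((190,194)),.076),"tips",ray(c,f((155,108)),.094),ray(c,f((208,272)),.094))
```

```text
[  0.         268.65727098 187.47320164] [ 0.55407101 -0.04847642  0.1261224 ]
s1 hub [ 0.57432238 -0.0556414   0.076     ] tip [ 0.54183156 -0.04548284  0.094     ]
s4 hub [ 0.46915165 -0.11934065  0.076     ] tips [ 0.43683337 -0.11045578  0.094     ] [ 0.50364824 -0.11723403  0.094     ]
```

Call:
jog_arm(deltas="0 0 -0.2 0 0 0 0.4;0 0 -0.367 0 0 0 0.4;0 0 -0.367 0 0 0 0.4;0 0 -0.367 0 0 0 0;0 0 -0.367 0 0 0 0;0 0 -0.367 0 0 0 0;0 0 -0.367 0 0 0 0;0 0 -0.367 0 0 0 0;0 0 -0.367 0 0 0 0")

```text
time: 3.28
eef_pos: [0.5555, -0.0485, 0.072]
orientation: [0.001, 0.15, 0.989, 0.001]
force: [-0.4, 1.7, 7.1]
opening: 0.089
gripper_force: 30.0
```

Call:
jog_arm(deltas="0.006 0.015 -0.002 0 0 -0.066 0;0.013 0.03 -0.003 0 0 -0.132 0;0.021 0.044 -0.005 0 0 -0.198 0;0.021 0.044 -0.005 0 0 -0.198 0")

```text
time: 3.62
eef_pos: [0.5587, -0.042, 0.0712]
orientation: [0.001, 0.297, 0.955, 0.0]
force: [-1.0, 2.6, 8.9]
opening: 0.091
gripper_force: 30.0
```

```bash
python3 -c "
from plan import *
print(torque(1),robot.get_obs()['force'],robot.get_obs()['moment'])"
```

```text
(-0.089, -0.054) [-1.01271387  2.64963423  8.85151455] [ 0.32388     0.21299877 -0.05377665]
```

Call:
jog_arm(deltas="0.01 0.013 -0.002 0 0 -0.066 0;0.022 0.026 -0.003 0 0 -0.132 0;0.034 0.037 -0.005 0 0 -0.198 0;0.034 0.037 -0.005 0 0 -0.198 0")

```text
time: 3.95
eef_pos: [0.5636, -0.0367, 0.0704]
orientation: [0.001, 0.435, 0.901, 0.0]
force: [-1.6, 0.6, 9.6]
opening: 0.085
gripper_force: 30.0
```

```bash
python3 -c "
from plan import *
print(torque(1),robot.get_obs()['force'],robot.get_obs()['moment'])"; cat st.json; python3 plan.py 3 0 34 2 0 38 4 1 38
```

```text
(-0.055, -0.078) [-1.56239827  0.61322339  9.59467016] [ 0.09725461  0.38440249 -0.07780737]
{"pos": [0.5619689335916074, -0.03708923981654175, 0.06848888888888889], "psi": 38.69999999999999, "th": [-51.3, -61.7, -8.6, -4.4], "low": [0.0015111111111111113, 0, 0, 0]}hover -0.068 -1.274 0.377 0.000 0.000 0.497 | grip -0.068 -1.274 0.010 0.000 0.000 0.497 | rot deg 42.7
turn: -0.003 -0.016 -0.002 0.000 0.000 -0.066 0;-0.008 -0.032 -0.003 0.000 0.000 -0.132 0;-0.014 -0.047 -0.005 0.000 0.000 -0.198 0;-0.022 -0.062 -0.007 0.000 0.000 -0.264 0;-0.032 -0.075 -0.008 0.000 0.000 -0.330 0;-0.042 -0.088 -0.010 0.000 0.000 -0.396 0
hover 0.684 0.357 0.377 0.000 0.000 -0.222 | grip 0.684 0.357 0.010 0.000 0.000 -0.222 | rot deg -19.1
turn: -0.014 -0.007 -0.002 0.000 0.000 -0.063 0;-0.029 -0.012 -0.003 0.000 0.000 -0.126 0;-0.044 -0.016 -0.005 0.000 0.000 -0.189 0;-0.060 -0.019 -0.006 0.000 0.000 -0.253 0;-0.076 -0.020 -0.008 0.000 0.000 -0.316 0;-0.091 -0.019 -0.010 0.000 0.000 -0.379 0;-0.107 -0.018 -0.011 0.000 0.000 -0.442 0
hover -1.257 0.514 0.378 0.000 0.000 1.109 | grip -1.257 0.514 0.011 0.000 0.000 1.109 | rot deg 95.3
turn: 0.002 0.016 -0.002 0.000 0.000 -0.063 0;0.005 0.031 -0.003 0.000 0.000 -0.126 0;0.010 0.046 -0.005 0.000 0.000 -0.189 0;0.017 0.061 -0.006 0.000 0.000 -0.253 0;0.024 0.074 -0.008 0.000 0.000 -0.316 0;0.033 0.087 -0.010 0.000 0.000 -0.379 0;0.043 0.100 -0.011 0.000 0.000 -0.442 0
```

Call:
jog_arm(deltas="0 0 0 0 0 0 0.4;0 0 0 0 0 0 0.4;0 0 0.2 0 0 0 0.4;0 0 0.377 0 0 0 0.4;-0.034 -0.3 0.377 0 0 0.08 0.4;-0.034 -0.6 0.377 0 0 0.16 0.4;-0.034 -0.6 0.377 0 0 0.25 0.4;-0.034 -0.6 0.377 0 0 0.25 0.4")

```text
time: 4.62
eef_pos: [0.5566, -0.1318, 0.1262]
orientation: [0.001, 0.257, 0.966, -0.001]
force: [-0.0, -0.1, -0.2]
opening: 0.4
gripper_force: 0.0
```

Call:
jog_arm(deltas="-0.034 -0.25 0 0 0 0.083 0.4;-0.034 -0.5 0 0 0 0.166 0.4;-0.034 -0.674 0 0 0 0.247 0.4;-0.034 -0.674 0 0 0 0.247 0.4;-0.034 -0.674 0 0 0 0.247 0.4;-0.034 -0.674 -0.2 0 0 0.247 0.4;-0.034 -0.674 -0.367 0 0 0.247 0.4;-0.034 -0.674 -0.367 0 0 0.247 0.4;-0.034 -0.674 -0.367 0 0 0.247 0.4;-0.034 -0.674 -0.367 0 0 0.247 0.4")

```text
time: 5.45
eef_pos: [0.5531, -0.2269, 0.0715]
orientation: [0.0, 0.074, 0.997, 0.0]
force: [-0.2, 0.4, -0.2]
opening: 0.397
gripper_force: 0.0
```

Run:
```python
from h import *
import cv2
o=robot.get_obs();print(o["eef_pos"],o["force"],o["orientation"])
im=robot.grab_frame("wrist")[:,:,::-1]
cv2.imwrite("pics/w3.png",cv2.resize(im,None,fx=1.5625,fy=1.5625,interpolation=cv2.INTER_CUBIC))
```

```text
[ 0.55314566 -0.22687925  0.07154451] [-0.2254302   0.43009447 -0.18361357] [4.35013025e-04 7.43259233e-02 9.97233897e-01 1.48752695e-04]
```

View pics/w3.png

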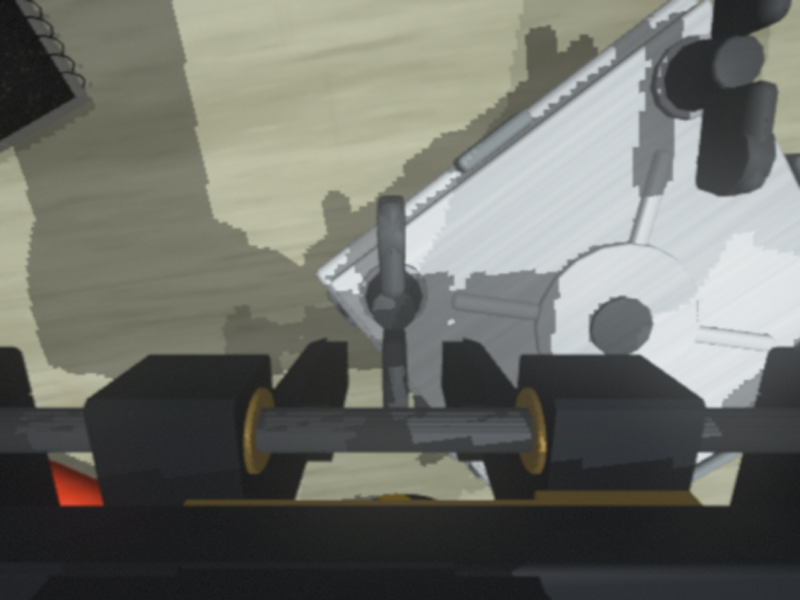

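The blade of screw3 runs vertically at column 393, centred between the fingers, so it's good to grip.

Call:
jog_arm(deltas="0 0 0 0 0 0 0;0 0 0 0 0 0 0;0 0 0 0 0 0 0;0 0 0 0 0 0 0")

```text
time: 5.83
eef_pos: [0.5525, -0.2281, 0.0711]
orientation: [0.0, 0.075, 0.997, -0.0]
force: [0.4, 1.9, 0.4]
opening: 0.118
gripper_force: 1.1
```

Call:
jog_arm(deltas="-0.003 -0.016 -0.002 0 0 -0.066 0;-0.008 -0.032 -0.003 0 0 -0.132 0;-0.014 -0.047 -0.005 0 0 -0.198 0;-0.022 -0.062 -0.007 0 0 -0.264 0;-0.032 -0.075 -0.008 0 0 -0.33 0;-0.042 -0.088 -0.01 0 0 -0.396 0;-0.042 -0.088 -0.01 0 0 -0.396 0")

```text
time: 6.42
eef_pos: [0.5464, -0.2407, 0.0695]
orientation: [0.0, 0.365, 0.931, 0.0]
force: [-0.1, 2.7, 4.3]
opening: 0.087
gripper_force: 30.0
```

```bash
python3 -c "
from plan import *
print(torque(3),robot.get_obs()['force'],robot.get_obs()['moment'])"
```

```text
(-0.137, -0.187) [-0.14876137  2.67179558  4.31607644] [ 0.55883023 -0.07902492 -0.18656026]
```

Call:
jog_arm(deltas="0 0 0 0 0 0 0.4;0 0 0 0 0 0 0.4;0 0 0.2 0 0 0 0.4;0 0 0.377 0 0 0 0.4;0.25 0.13 0.377 0 0 -0.08 0.4;0.5 0.26 0.377 0 0 -0.16 0.4;0.684 0.357 0.377 0 0 -0.222 0.4;0.684 0.357 0.377 0 0 -0.222 0.4;0.684 0.357 0.377 0 0 -0.222 0.4")

```text
time: 7.17
eef_pos: [0.6497, -0.186, 0.1249]
orientation: [-0.0, 0.51, 0.86, -0.0]
force: [-0.9, -0.5, -0.1]
opening: 0.4
gripper_force: 0.0
```

Call:
jog_arm(deltas="0 0 -0.2 0 0 0 0.4;0 0 -0.367 0 0 0 0.4;0 0 -0.367 0 0 0 0.4;0 0 -0.367 0 0 0 0.4;0 0 -0.367 0 0 0 0;0 0 -0.367 0 0 0 0;0 0 -0.367 0 0 0 0;0 0 -0.367 0 0 0 0;0 0 -0.367 0 0 0 0")

```text
time: 7.92
eef_pos: [0.6498, -0.1877, 0.0717]
orientation: [0.001, 0.512, 0.859, 0.001]
force: [1.9, -0.6, 3.1]
opening: 0.087
gripper_force: 30.0
```

Call:
jog_arm(deltas="-0.014 -0.007 -0.002 0 0 -0.063 0;-0.029 -0.012 -0.003 0 0 -0.126 0;-0.044 -0.016 -0.005 0 0 -0.189 0;-0.06 -0.019 -0.006 0 0 -0.253 0;-0.076 -0.02 -0.008 0 0 -0.316 0;-0.091 -0.019 -0.01 0 0 -0.379 0;-0.107 -0.018 -0.011 0 0 -0.442 0;-0.107 -0.018 -0.011 0 0 -0.442 0")

```text
time: 8.58
eef_pos: [0.6328, -0.1905, 0.0699]
orientation: [0.0, 0.765, 0.643, 0.0]
force: [0.2, -0.2, 4.5]
opening: 0.091
gripper_force: 30.0
```

```bash
python3 -c "
from plan import *
print(torque(2),robot.get_obs()['force'],robot.get_obs()['moment'])"
```

```text
(-0.073, -0.08) [ 0.24050779 -0.19199875  4.53880696] [ 0.0878938   0.21165095 -0.07962529]
```

Call:
jog_arm(deltas="0 0 0 0 0 0 0.4;0 0 0 0 0 0 0.4;0 0 0.2 0 0 0 0.4;0 0 0.378 0 0 0 0.4;-0.1 0.05 0.378 0 0 0.08 0.4;-0.2 0.1 0.378 0 0 0.16 0.4;-0.3 0.15 0.378 0 0 0.24 0.4;-0.4 0.2 0.378 0 0 0.32 0.4;-0.5 0.23 0.378 0 0 0.4 0.4;-0.6 0.257 0.378 0 0 0.48 0.4")

```text
time: 9.42
eef_pos: [0.5418, -0.1512, 0.1256]
orientation: [-0.0, 0.485, 0.875, 0.0]
force: [-0.4, -0.4, 0.4]
opening: 0.397
gripper_force: 0.0
```

Call:
jog_arm(deltas="-0.08 0.03 0 0 0 0.08 0.4;-0.16 0.06 0 0 0 0.16 0.4;-0.25 0.1 0 0 0 0.24 0.4;-0.33 0.13 0 0 0 0.32 0.4;-0.41 0.16 0 0 0 0.4 0.4;-0.5 0.2 0 0 0 0.48 0.4;-0.6 0.24 0 0 0 0.56 0.4;-0.657 0.257 0 0 0 0.629 0.4;-0.657 0.257 0 0 0 0.629 0.4;-0.657 0.257 0 0 0 0.629 0.4")

```text
time: 10.25
eef_pos: [0.4442, -0.1134, 0.1258]
orientation: [0.0, 0.039, 0.999, 0.0]
force: [1.1, 0.1, 0.1]
opening: 0.399
gripper_force: 0.0
```

Call:
jog_arm(deltas="0 0 -0.2 0 0 0 0.4;0 0 -0.367 0 0 0 0.4;0 0 -0.367 0 0 0 0.4;0 0 -0.367 0 0 0 0.4;0 0 -0.367 0 0 0 0;0 0 -0.367 0 0 0 0;0 0 -0.367 0 0 0 0;0 0 -0.367 0 0 0 0;0 0 -0.367 0 0 0 0")

```text
time: 11.0
eef_pos: [0.4446, -0.1129, 0.0713]
orientation: [0.001, 0.038, 0.999, 0.0]
force: [-0.7, 0.3, 5.3]
opening: 0.085
gripper_force: 30.0
```

Call:
jog_arm(deltas="0.002 0.016 -0.002 0 0 -0.063 0;0.005 0.031 -0.003 0 0 -0.126 0;0.01 0.046 -0.005 0 0 -0.189 0;0.017 0.061 -0.006 0 0 -0.253 0;0.024 0.074 -0.008 0 0 -0.316 0;0.033 0.087 -0.01 0 0 -0.379 0;0.043 0.1 -0.011 0 0 -0.442 0;0.043 0.1 -0.011 0 0 -0.442 0")

```text
time: 11.67
eef_pos: [0.4512, -0.0978, 0.0696]
orientation: [0.0, 0.363, 0.932, 0.0]
force: [-1.7, 1.3, 7.0]
opening: 0.089
gripper_force: 30.0
```

```bash
python3 -c "
from plan import *
print(torque(4),robot.get_obs()['force'],robot.get_obs()['moment'])"; cp st.json st1.json; python3 plan.py 1 1 30 3 0 30 2 0 30 4 1 30; cp st1.json st.json
```

```text
(-0.06, -0.066) [-1.67128765  1.33550748  7.0345882 ] [ 0.2935015   0.20501333 -0.06614053]
hover 0.747 0.408 0.378 0.000 0.000 -0.104 | grip 0.747 0.408 0.001 0.000 0.000 -0.104 | rot deg -8.9
turn: 0.014 0.010 -0.002 0.000 0.000 -0.070 0;0.029 0.019 -0.004 0.000 0.000 -0.140 0;0.045 0.026 -0.005 0.000 0.000 -0.209 0;0.062 0.031 -0.007 0.000 0.000 -0.279 0;0.079 0.035 -0.009 0.000 0.000 -0.349 0
hover -0.189 -1.396 0.386 0.000 0.000 0.450 | grip -0.189 -1.396 0.009 0.000 0.000 0.450 | rot deg 38.7
turn: -0.012 -0.012 -0.002 0.000 0.000 -0.070 0;-0.026 -0.023 -0.004 0.000 0.000 -0.140 0;-0.041 -0.032 -0.005 0.000 0.000 -0.209 0;-0.056 -0.040 -0.007 0.000 0.000 -0.279 0;-0.073 -0.046 -0.009 0.000 0.000 -0.349 0
hover 0.650 0.385 0.386 0.000 0.000 -0.315 | grip 0.650 0.385 0.008 0.000 0.000 -0.315 | rot deg -27.1
turn: -0.017 0.004 -0.002 0.000 0.000 -0.070 0;-0.034 0.009 -0.004 0.000 0.000 -0.140 0;-0.049 0.017 -0.005 0.000 0.000 -0.209 0;-0.064 0.026 -0.007 0.000 0.000 -0.279 0;-0.078 0.036 -0.009 0.000 0.000 -0.349 0
hover -1.135 0.578 0.387 0.000 0.000 1.016 | grip -1.135 0.578 0.009 0.000 0.000 1.016 | rot deg 87.3
turn: 0.012 0.012 -0.002 0.000 0.000 -0.070 0;0.026 0.023 -0.004 0.000 0.000 -0.140 0;0.041 0.033 -0.005 0.000 0.000 -0.209 0;0.056 0.040 -0.007 0.000 0.000 -0.279 0;0.073 0.046 -0.009 0.000 0.000 -0.349 0
```

Call:
jog_arm(deltas="0 0 0 0 0 0 0.4;0 0 0 0 0 0 0.4;0 0 0.2 0 0 0 0.4;0 0 0.378 0 0 0 0.4;0.25 0.13 0.378 0 0 -0.05 0.4;0.5 0.26 0.378 0 0 -0.1 0.4;0.747 0.408 0.378 0 0 -0.104 0.4;0.747 0.408 0.378 0 0 -0.104 0.4;0.747 0.408 0.378 0 0 -0.104 0.4")

```text
time: 12.42
eef_pos: [0.5642, -0.0351, 0.1254]
orientation: [0.0, 0.431, 0.903, 0.0]
force: [-0.5, -0.3, 0.3]
opening: 0.402
gripper_force: 0.0
```

Call:
jog_arm(deltas="0 0 -0.2 0 0 0 0.4;0 0 -0.377 0 0 0 0.4;0 0 -0.377 0 0 0 0.4;0 0 -0.377 0 0 0 0.4;0 0 -0.377 0 0 0 0;0 0 -0.377 0 0 0 0;0 0 -0.377 0 0 0 0;0 0 -0.377 0 0 0 0;0 0 -0.377 0 0 0 0")

```text
time: 13.17
eef_pos: [0.5633, -0.0368, 0.07]
orientation: [0.001, 0.432, 0.902, 0.001]
force: [-0.9, 0.9, 4.3]
opening: 0.085
gripper_force: 30.0
```

Call:
jog_arm(deltas="0.014 0.01 -0.002 0 0 -0.07 0;0.029 0.019 -0.004 0 0 -0.14 0;0.045 0.026 -0.005 0 0 -0.209 0;0.062 0.031 -0.007 0 0 -0.279 0;0.079 0.035 -0.009 0 0 -0.349 0;0.079 0.035 -0.009 0 0 -0.349 0;0.079 0.035 -0.009 0 0 -0.349 0")

```text
time: 13.75
eef_pos: [0.5749, -0.0318, 0.0686]
orientation: [0.0, 0.651, 0.759, 0.0]
force: [-1.3, 1.3, 5.5]
opening: 0.09
gripper_force: 30.0
```

```bash
python3 -c "
from plan import *
print(torque(1),robot.get_obs()['force'],robot.get_obs()['moment'])"
```

```text
(-0.133, -0.162) [-1.3270449   1.32943211  5.52430271] [ 0.10198055  0.32056185 -0.16229099]
```

```bash
python3 plan.py 1 1 30 >/dev/null; python3 plan.py 3 0 24 2 0 30 4 1 30
```

```text
hover -0.189 -1.396 0.386 0.000 0.000 0.450 | grip -0.189 -1.396 0.009 0.000 0.000 0.450 | rot deg 38.7
turn: -0.012 -0.012 -0.002 0.000 0.000 -0.070 0;-0.026 -0.023 -0.004 0.000 0.000 -0.140 0;-0.041 -0.032 -0.005 0.000 0.000 -0.209 0;-0.056 -0.040 -0.007 0.000 0.000 -0.279 0
hover 0.634 0.379 0.384 0.000 0.000 -0.385 | grip 0.634 0.379 0.006 0.000 0.000 -0.385 | rot deg -33.1
turn: -0.017 0.004 -0.002 0.000 0.000 -0.070 0;-0.034 0.009 -0.004 0.000 0.000 -0.140 0;-0.049 0.017 -0.005 0.000 0.000 -0.209 0;-0.064 0.026 -0.007 0.000 0.000 -0.279 0;-0.078 0.036 -0.009 0.000 0.000 -0.349 0
hover -1.135 0.578 0.387 0.000 0.000 1.016 | grip -1.135 0.578 0.009 0.000 0.000 1.016 | rot deg 87.3
turn: 0.012 0.012 -0.002 0.000 0.000 -0.070 0;0.026 0.023 -0.004 0.000 0.000 -0.140 0;0.041 0.033 -0.005 0.000 0.000 -0.209 0;0.056 0.040 -0.007 0.000 0.000 -0.279 0;0.073 0.046 -0.009 0.000 0.000 -0.349 0
```

Call:
jog_arm(deltas="0 0 0 0 0 0 0.4;0 0 0 0 0 0 0.4;0 0 0.2 0 0 0 0.4;0 0 0.386 0 0 0 0.4;-0.05 -0.25 0.386 0 0 0.08 0.4;-0.1 -0.5 0.386 0 0 0.16 0.4;-0.15 -0.75 0.386 0 0 0.24 0.4;-0.189 -0.9 0.386 0 0 0.3 0.4")

```text
time: 14.42
eef_pos: [0.5448, -0.1713, 0.1262]
orientation: [0.001, 0.464, 0.886, -0.001]
force: [-0.1, -1.2, 0.3]
opening: 0.398
gripper_force: 0.0
```

Call:
jog_arm(deltas="0 -0.25 0 0 0 0.075 0.4;0 -0.496 0 0 0 0.15 0.4;0 -0.496 0 0 0 0.15 0.4;0 -0.496 0 0 0 0.15 0.4;0 -0.496 -0.2 0 0 0.15 0.4;0 -0.496 -0.377 0 0 0.15 0.4;0 -0.496 -0.377 0 0 0.15 0.4;0 -0.496 -0.377 0 0 0.15 0.4;0 -0.496 -0.377 0 0 0.15 0;0 -0.496 -0.377 0 0 0.15 0")

```text
time: 15.25
eef_pos: [0.5471, -0.2412, 0.0706]
orientation: [0.001, 0.363, 0.932, 0.0]
force: [0.6, 0.8, -0.0]
opening: 0.269
gripper_force: 0.0
```

Call:
jog_arm(deltas="0 0 0 0 0 0 0;0 0 0 0 0 0 0;0 0 0 0 0 0 0;-0.012 -0.012 -0.002 0 0 -0.07 0;-0.026 -0.023 -0.004 0 0 -0.14 0;-0.041 -0.032 -0.005 0 0 -0.209 0;-0.056 -0.04 -0.007 0 0 -0.279 0;-0.056 -0.04 -0.007 0 0 -0.279 0;-0.056 -0.04 -0.007 0 0 -0.279 0")

```text
time: 16.0
eef_pos: [0.5384, -0.2471, 0.0689]
orientation: [0.001, 0.549, 0.836, 0.0]
force: [-0.1, 1.9, 5.7]
opening: 0.086
gripper_force: 30.0
```

```bash
python3 -c "
from plan import *
print(torque(3),robot.get_obs()['force'],robot.get_obs()['moment'])"
```

```text
(-0.067, -0.086) [-0.12477065  1.94692388  5.67530066] [ 0.27631878  0.09324429 -0.08634244]
```

Call:
jog_arm(deltas="0 0 0 0 0 0 0.4;0 0 0 0 0 0 0.4;0 0 0.2 0 0 0 0.4;0 0 0.384 0 0 0 0.4;0.2 0.13 0.384 0 0 -0.08 0.4;0.4 0.26 0.384 0 0 -0.16 0.4;0.634 0.379 0.384 0 0 -0.24 0.4;0.634 0.379 0.384 0 0 -0.32 0.4;0.634 0.379 0.384 0 0 -0.385 0.4;0.634 0.379 0.384 0 0 -0.385 0.4")

```text
time: 16.83
eef_pos: [0.6328, -0.1898, 0.125]
orientation: [-0.0, 0.765, 0.644, -0.001]
force: [-0.5, 0.1, -0.4]
opening: 0.401
gripper_force: 0.0
```

Call:
jog_arm(deltas="0 0 -0.2 0 0 0 0.4;0 0 -0.378 0 0 0 0.4;0 0 -0.378 0 0 0 0.4;0 0 -0.378 0 0 0 0.4;0 0 -0.378 0 0 0 0;0 0 -0.378 0 0 0 0;0 0 -0.378 0 0 0 0;0 0 -0.378 0 0 0 0;0 0 -0.378 0 0 0 0")

```text
time: 17.58
eef_pos: [0.6331, -0.1906, 0.0699]
orientation: [0.0, 0.764, 0.645, 0.0]
force: [-1.8, -0.5, 4.0]
opening: 0.091
gripper_force: 30.0
```

Call:
jog_arm(deltas="-0.017 0.004 -0.002 0 0 -0.07 0;-0.034 0.009 -0.004 0 0 -0.14 0;-0.049 0.017 -0.005 0 0 -0.209 0;-0.064 0.026 -0.007 0 0 -0.279 0;-0.078 0.036 -0.009 0 0 -0.349 0;-0.078 0.036 -0.009 0 0 -0.349 0;-0.078 0.036 -0.009 0 0 -0.349 0")

```text
time: 18.17
eef_pos: [0.6207, -0.1849, 0.0685]
orientation: [-0.0, 0.905, 0.425, -0.0]
force: [-2.4, 1.5, 6.8]
opening: 0.092
gripper_force: 30.0
```

```bash
python3 -c "
from plan import *
print(torque(2),robot.get_obs()['force'],robot.get_obs()['moment'])"
```

```text
(-0.098, -0.028) [-2.4434533   1.4893707   6.78259309] [ 0.25344302  0.8533204  -0.02823832]
```

Call:
jog_arm(deltas="0 0 0 0 0 0 0.4;0 0 0 0 0 0 0.4;0 0 0.2 0 0 0 0.4;0 0 0.387 0 0 0 0.4;-0.1 0.05 0.387 0 0 0.08 0.4;-0.2 0.1 0.387 0 0 0.16 0.4;-0.3 0.15 0.387 0 0 0.24 0.4;-0.4 0.2 0.387 0 0 0.32 0.4;-0.5 0.25 0.387 0 0 0.4 0.4;-0.6 0.3 0.387 0 0 0.48 0.4")

```text
time: 19.0
eef_pos: [0.5303, -0.1396, 0.1257]
orientation: [0.0, 0.695, 0.719, 0.0]
force: [0.4, -0.4, 0.2]
opening: 0.398
gripper_force: 0.0
```

Call:
jog_arm(deltas="-0.1 0.05 0 0 0 0.08 0.4;-0.2 0.1 0 0 0 0.16 0.4;-0.3 0.15 0 0 0 0.24 0.4;-0.4 0.2 0 0 0 0.32 0.4;-0.5 0.26 0 0 0 0.4 0.4;-0.535 0.278 0 0 0 0.48 0.4;-0.535 0.278 0 0 0 0.536 0.4;-0.535 0.278 0 0 0 0.536 0.4;-0.535 0.278 0 0 0 0.536 0.4")

```text
time: 19.75
eef_pos: [0.451, -0.0984, 0.1258]
orientation: [0.0, 0.362, 0.932, 0.0]
force: [0.1, -0.8, -0.3]
opening: 0.4
gripper_force: 0.0
```

Call:
jog_arm(deltas="0 0 -0.2 0 0 0 0.4;0 0 -0.378 0 0 0 0.4;0 0 -0.378 0 0 0 0.4;0 0 -0.378 0 0 0 0.4;0 0 -0.378 0 0 0 0;0 0 -0.378 0 0 0 0;0 0 -0.378 0 0 0 0;0 0 -0.378 0 0 0 0;0 0 -0.378 0 0 0 0")

```text
time: 20.5
eef_pos: [0.4514, -0.0982, 0.0696]
orientation: [0.001, 0.361, 0.933, 0.0]
force: [-1.5, -0.7, 5.3]
opening: 0.087
gripper_force: 30.0
```

Call:
jog_arm(deltas="0.012 0.012 -0.002 0 0 -0.07 0;0.026 0.023 -0.004 0 0 -0.14 0;0.041 0.033 -0.005 0 0 -0.209 0;0.056 0.04 -0.007 0 0 -0.279 0;0.073 0.046 -0.009 0 0 -0.349 0;0.073 0.046 -0.009 0 0 -0.349 0;0.073 0.046 -0.009 0 0 -0.349 0")

```text
time: 21.08
eef_pos: [0.4622, -0.0914, 0.0683]
orientation: [0.0, 0.59, 0.807, 0.0]
force: [-0.8, 1.0, 8.8]
opening: 0.085
gripper_force: 30.0
```

```bash
python3 -c "
from plan import *
print(torque(4),robot.get_obs()['force'],robot.get_obs()['moment'])"; cat st.json; cp st.json st2.json; python3 plan.py 1 1 20 3 0 20
```

```text
(-0.142, -0.155) [-0.80890835  0.9668777   8.78233632] [ 0.04612664  0.33312153 -0.15528806]
{"pos": [0.46084075273123887, -0.09137023330517632, 0.06697777777777779], "psi": 17.600000000000023, "th": [-81.3, -129.7, -66.6, -72.4], "low": [0.0028444444444444446, 0.003022222222222222, 0.002577777777777778, 0.003022222222222222]}hover 0.753 0.397 0.387 0.000 0.000 -0.104 | grip 0.753 0.397 0.001 0.000 0.000 -0.104 | rot deg -8.9
turn: 0.014 0.002 -0.001 0.000 0.000 -0.058 0;0.029 0.002 -0.003 0.000 0.000 -0.116 0;0.043 0.001 -0.004 0.000 0.000 -0.175 0;0.058 -0.001 -0.006 0.000 0.000 -0.233 0
hover -0.304 -1.435 0.392 0.000 0.000 0.404 | grip -0.304 -1.435 0.008 0.000 0.000 0.404 | rot deg 34.7
turn: -0.014 -0.005 -0.001 0.000 0.000 -0.058 0;-0.028 -0.009 -0.003 0.000 0.000 -0.116 0;-0.042 -0.012 -0.004 0.000 0.000 -0.175 0;-0.056 -0.013 -0.006 0.000 0.000 -0.233 0
```

Call:
jog_arm(deltas="0 0 0 0 0 0 0.4;0 0 0 0 0 0 0.4;0 0 0.2 0 0 0 0.4;0 0 0.387 0 0 0 0.4;0.25 0.13 0.387 0 0 -0.05 0.4;0.5 0.26 0.387 0 0 -0.1 0.4;0.753 0.397 0.387 0 0 -0.104 0.4;0.753 0.397 0.387 0 0 -0.104 0.4;0.753 0.397 0.387 0 0 -0.104 0.4")

```text
time: 21.83
eef_pos: [0.5762, -0.03, 0.1252]
orientation: [0.0, 0.65, 0.76, 0.0]
force: [-0.9, -0.6, 0.3]
opening: 0.402
gripper_force: 0.0
```

Call:
jog_arm(deltas="0 0 -0.2 0 0 0 0.4;0 0 -0.386 0 0 0 0.4;0 0 -0.386 0 0 0 0.4;0 0 -0.386 0 0 0 0.4;0 0 -0.386 0 0 0 0;0 0 -0.386 0 0 0 0;0 0 -0.386 0 0 0 0;0 0 -0.386 0 0 0 0;0 0 -0.386 0 0 0 0")

```text
time: 22.58
eef_pos: [0.575, -0.0319, 0.0686]
orientation: [0.0, 0.651, 0.759, 0.0]
force: [-0.8, -1.4, 5.1]
opening: 0.084
gripper_force: 30.0
```

Call:
jog_arm(deltas="0.014 0.002 -0.001 0 0 -0.058 0;0.029 0.002 -0.003 0 0 -0.116 0;0.043 0.001 -0.004 0 0 -0.175 0;0.058 -0.001 -0.006 0 0 -0.233 0;0.058 -0.001 -0.006 0 0 -0.233 0;0.058 -0.001 -0.006 0 0 -0.233 0")

```text
time: 23.08
eef_pos: [0.5834, -0.0321, 0.0677]
orientation: [-0.0, 0.773, 0.634, 0.0]
force: [-3.5, 0.2, 8.9]
opening: 0.087
gripper_force: 30.0
```

```bash
python3 -c "
from plan import *
print(torque(1),robot.get_obs()['force'],robot.get_obs()['moment'])"
```

```text
(-0.044, -0.131) [-3.50864414  0.24120915  8.89460819] [ 0.02087074  0.66467034 -0.13117565]
```

Call:
jog_arm(deltas="0 0 0 0 0 0 0.4;0 0 0 0 0 0 0.4;0 0 0.2 0 0 0 0.4;0 0 0.392 0 0 0 0.4;-0.08 -0.25 0.392 0 0 0.08 0.4;-0.16 -0.5 0.392 0 0 0.16 0.4;-0.24 -0.75 0.392 0 0 0.24 0.4;-0.304 -0.95 0.392 0 0 0.3 0.4")

```text
time: 23.75
eef_pos: [0.5367, -0.1772, 0.1262]
orientation: [0.001, 0.61, 0.792, -0.0]
force: [1.2, 0.3, 0.2]
opening: 0.395
gripper_force: 0.0
```

Call:
jog_arm(deltas="0 -0.25 0 0 0 0.05 0.4;0 -0.485 0 0 0 0.104 0.4;0 -0.485 0 0 0 0.104 0.4;0 -0.485 0 0 0 0.104 0.4;0 -0.485 -0.2 0 0 0.104 0.4;0 -0.485 -0.384 0 0 0.104 0.4;0 -0.485 -0.384 0 0 0.104 0.4;0 -0.485 -0.384 0 0 0.104 0.4;0 -0.485 -0.384 0 0 0.104 0;0 -0.485 -0.384 0 0 0.104 0")

```text
time: 24.58
eef_pos: [0.5389, -0.2472, 0.0696]
orientation: [0.001, 0.549, 0.836, 0.0]
force: [-0.1, -0.1, -0.4]
opening: 0.272
gripper_force: 0.0
```

Call:
jog_arm(deltas="0 0 0 0 0 0 0;0 0 0 0 0 0 0;0 0 0 0 0 0 0;-0.014 -0.005 -0.001 0 0 -0.058 0;-0.028 -0.009 -0.003 0 0 -0.116 0;-0.042 -0.012 -0.004 0 0 -0.175 0;-0.056 -0.013 -0.006 0 0 -0.233 0;-0.056 -0.013 -0.006 0 0 -0.233 0;-0.056 -0.013 -0.006 0 0 -0.233 0")

```text
time: 25.33
eef_pos: [0.5298, -0.2493, 0.068]
orientation: [0.0, 0.686, 0.728, 0.0]
force: [-1.1, 0.8, 4.8]
opening: 0.084
gripper_force: 30.0
```

```bash
python3 -c "
from plan import *
print(torque(3),robot.get_obs()['force'],robot.get_obs()['moment'])"; cp st.json st3.json; python3 plan.py 2 0 12 4 1 12 1 1 12
```

```text
(-0.101, -0.075) [-1.1295192   0.80234683  4.78340988] [ 0.1237814   0.24089402 -0.07462471]
hover 0.612 0.429 0.390 0.000 0.000 -0.501 | grip 0.612 0.429 0.003 0.000 0.000 -0.501 | rot deg -43.1
turn: -0.013 0.012 -0.002 0.000 0.000 -0.070 0;-0.024 0.025 -0.004 0.000 0.000 -0.140 0
hover -1.038 0.599 0.390 0.000 0.000 0.806 | grip -1.038 0.599 0.004 0.000 0.000 0.806 | rot deg 69.3
turn: 0.017 0.004 -0.002 0.000 0.000 -0.070 0;0.034 0.007 -0.004 0.000 0.000 -0.140 0
hover 0.777 0.388 0.390 0.000 0.000 -0.197 | grip 0.777 0.388 -0.001 0.000 0.000 -0.197 | rot deg -16.9
turn: 0.017 -0.004 -0.002 0.000 0.000 -0.070 0;0.033 -0.010 -0.004 0.000 0.000 -0.140 0
```

```bash
cp st3.json st.json; python3 plan.py 3 0 8 3 0 6 3 0 6 3 0 6|grep turn
```

```text
turn: -0.012 -0.000 -0.001 0.000 0.000 -0.047 0;-0.023 0.000 -0.002 0.000 0.000 -0.093 0
turn: -0.017 0.002 -0.002 0.000 0.000 -0.070 0
turn: -0.017 0.004 -0.002 0.000 0.000 -0.070 0
turn: -0.016 0.006 -0.002 0.000 0.000 -0.070 0
```

Call:
jog_arm(deltas="-0.012 0 -0.001 0 0 -0.047 0;-0.023 0 -0.002 0 0 -0.093 0;-0.023 0 -0.002 0 0 -0.093 0;-0.023 0 -0.002 0 0 -0.093 0")

```text
time: 25.67
eef_pos: [0.5263, -0.2493, 0.0677]
orientation: [0.0, 0.735, 0.678, 0.0]
force: [-0.5, 1.9, 5.3]
opening: 0.089
gripper_force: 30.0
```

```bash
cp st3.json st.json; python3 plan.py 3 0 8 >/dev/null; cp st.json st4.json; python3 -c "
from plan import *
print(torque(3),robot.get_obs()['force'],robot.get_obs()['moment'])"; python3 plan.py 1 1 12
```

```text
(-0.1, -0.087) [-0.46579091  1.91049348  5.33438538] [ 0.18627646  0.26626118 -0.0869398 ]
hover 0.383 1.448 0.392 0.000 0.000 -0.078 | grip 0.383 1.448 0.001 0.000 0.000 -0.078 | rot deg -6.7
turn: 0.017 -0.004 -0.002 0.000 0.000 -0.070 0;0.033 -0.010 -0.004 0.000 0.000 -0.140 0
```

Call:
jog_arm(deltas="0 0 0 0 0 0 0.4;0 0 0 0 0 0 0.4;0 0 0.2 0 0 0 0.4;0 0 0.392 0 0 0 0.4;0.08 0.25 0.392 0 0 -0.05 0.4;0.16 0.5 0.392 0 0 -0.078 0.4;0.24 0.75 0.392 0 0 -0.078 0.4;0.3 1 0.392 0 0 -0.078 0.4")

```text
time: 26.33
eef_pos: [0.5717, -0.0974, 0.1258]
orientation: [0.0, 0.773, 0.634, 0.0]
force: [0.4, 0.2, 0.7]
opening: 0.396
gripper_force: 0.0
```

Call:
jog_arm(deltas="0.04 0.25 0 0 0 0 0.4;0.083 0.448 0 0 0 0 0.4;0.083 0.448 0 0 0 0 0.4;0.083 0.448 0 0 0 0 0.4;0.083 0.448 -0.2 0 0 0 0.4;0.083 0.448 -0.391 0 0 0 0.4;0.083 0.448 -0.391 0 0 0 0.4;0.083 0.448 -0.391 0 0 0 0.4;0.083 0.448 -0.391 0 0 0 0;0.083 0.448 -0.391 0 0 0 0")

```text
time: 27.17
eef_pos: [0.5843, -0.0331, 0.0687]
orientation: [0.001, 0.774, 0.634, 0.001]
force: [0.3, 0.0, 0.5]
opening: 0.273
gripper_force: 0.0
```

Call:
jog_arm(deltas="0 0 0 0 0 0 0;0 0 0 0 0 0 0;0 0 0 0 0 0 0;0.008 -0.002 -0.001 0 0 -0.035 0;0.017 -0.004 -0.002 0 0 -0.07 0;0.025 -0.007 -0.003 0 0 -0.105 0;0.025 -0.007 -0.003 0 0 -0.105 0;0.025 -0.007 -0.003 0 0 -0.105 0")

```text
time: 27.83
eef_pos: [0.5871, -0.033, 0.0674]
orientation: [-0.0, 0.821, 0.571, 0.0]
force: [-2.5, 0.4, 6.7]
opening: 0.089
gripper_force: 30.0
```

```bash
python3 -c "
from plan import *
print(torque(1),robot.get_obs()['force'],robot.get_obs()['moment'])";cp st4.json st.json; python3 plan.py 1 1 9 >/dev/null; cp st.json st5.json; python3 plan.py 1 1 6 1 1 6|grep turn
```

```text
(-0.128, -0.191) [-2.51494399  0.35154994  6.69763273] [ 0.02531586  0.72932619 -0.19057704]
turn: 0.016 -0.007 -0.002 0.000 0.000 -0.070 0
turn: 0.015 -0.009 -0.002 0.000 0.000 -0.070 0
```

Call:
jog_arm(deltas="0.016 -0.007 -0.002 0 0 -0.07 0;0.016 -0.007 -0.002 0 0 -0.07 0;0.016 -0.007 -0.002 0 0 -0.07 0")

```text
time: 28.08
eef_pos: [0.5895, -0.0341, 0.0672]
orientation: [-0.0, 0.85, 0.527, 0.0]
force: [-3.7, 1.8, 8.3]
opening: 0.087
gripper_force: 30.0
```

```bash
python3 -c "
from plan import *
print(torque(1),robot.get_obs()['force'],robot.get_obs()['moment'],robot.get_obs()['orientation'])";cp st5.json st.json; python3 plan.py 1 1 6 >/dev/null; cp st.json st6.json; python3 plan.py 1 1 6 |grep turn; cp st6.json st.json; python3 plan.py 3 0 9
```

```text
(-0.14, -0.244) [-3.68936297  1.77073132  8.29813264] [ 0.13056049  0.71818279 -0.24434258] [-2.11410115e-04  8.49781743e-01  5.27134613e-01  2.11233197e-04]
turn: 0.015 -0.009 -0.002 0.000 0.000 -0.070 0
hover -0.425 -1.434 0.396 0.000 0.000 0.252 | grip -0.425 -1.434 0.004 0.000 0.000 0.252 | rot deg 21.7
turn: -0.013 0.002 -0.001 0.000 0.000 -0.052 0;-0.026 0.004 -0.003 0.000 0.000 -0.105 0
```

Call:
jog_arm(deltas="0 0 0 0 0 0 0.4;0 0 0 0 0 0 0.4;0 0 0.2 0 0 0 0.4;0 0 0.396 0 0 0 0.4;-0.1 -0.25 0.396 0 0 0.08 0.4;-0.2 -0.5 0.396 0 0 0.16 0.4;-0.3 -0.75 0.396 0 0 0.24 0.4;-0.425 -0.95 0.396 0 0 0.252 0.4")

```text
time: 28.75
eef_pos: [0.5255, -0.1794, 0.1264]
orientation: [0.001, 0.733, 0.68, 0.0]
force: [-0.5, -1.0, -0.5]
opening: 0.396
gripper_force: 0.0
```

Call:
jog_arm(deltas="0 -0.25 0 0 0 0 0.4;0 -0.484 0 0 0 0 0.4;0 -0.484 0 0 0 0 0.4;0 -0.484 0 0 0 0 0.4;0 -0.484 -0.2 0 0 0 0.4;0 -0.484 -0.392 0 0 0 0.4;0 -0.484 -0.392 0 0 0 0.4;0 -0.484 -0.392 0 0 0 0.4;0 -0.484 -0.392 0 0 0 0;0 -0.484 -0.392 0 0 0 0")

```text
time: 29.58
eef_pos: [0.5268, -0.2493, 0.0684]
orientation: [0.001, 0.735, 0.678, 0.0]
force: [0.1, -0.1, 0.2]
opening: 0.273
gripper_force: 0.0
```

Call:
jog_arm(deltas="0 0 0 0 0 0 0;0 0 0 0 0 0 0;0 0 0 0 0 0 0;-0.013 0.002 -0.001 0 0 -0.052 0;-0.026 0.004 -0.003 0 0 -0.105 0;-0.026 0.004 -0.003 0 0 -0.105 0;-0.026 0.004 -0.003 0 0 -0.105 0")

```text
time: 30.17
eef_pos: [0.5222, -0.2487, 0.0673]
orientation: [0.0, 0.787, 0.618, 0.0]
force: [-0.8, 2.0, 7.0]
opening: 0.085
gripper_force: 30.0
```

```bash
cat > rep.py <<'E'
import sys
from plan import *
k=int(sys.argv[1]);o=robot.get_obs();q=o["orientation"];s=json.load(open("st.json"))
print("tau",torque(k),"F",o["force"].round(1),"psi meas",round(float(np.degrees(2*np.arctan2(q[2],q[1]))-90),1),"cmd",round(s["psi"],1),"turned",np.round(np.array([-17.3,-61.7,-8.6,-4.4])-s["th"],1),"t",o["time"])
E
python3 rep.py 3; cp st.json st7.json; python3 plan.py 3 0 6|grep turn
```

```text
tau (-0.057, -0.028) F [-0.8  2.   7. ] psi meas -13.7 cmd -13.6 turned [99. 68. 95. 68.] t 30.1667
turn: -0.017 0.005 -0.002 0.000 0.000 -0.070 0
```

Call:
jog_arm(deltas="-0.017 0.005 -0.002 0 0 -0.07 0;-0.017 0.005 -0.002 0 0 -0.07 0;-0.017 0.005 -0.002 0 0 -0.07 0")

```text
time: 30.42
eef_pos: [0.5196, -0.2479, 0.0671]
orientation: [0.0, 0.818, 0.575, 0.001]
force: [0.2, 0.7, 7.7]
opening: 0.089
gripper_force: 30.0
```

```bash
python3 rep.py 3; cp st.json st8.json; python3 plan.py 3 0 6|grep turn
```

```text
tau (-0.087, -0.087) F [0.2 0.7 7.7] psi meas -19.7 cmd -19.6 turned [ 99.  68. 101.  68.] t 30.4167
turn: -0.016 0.007 -0.002 0.000 0.000 -0.070 0
```

Call:
jog_arm(deltas="-0.016 0.007 -0.002 0 0 -0.07 0;-0.016 0.007 -0.002 0 0 -0.07 0;-0.016 0.007 -0.002 0 0 -0.07 0")

```text
time: 30.67
eef_pos: [0.5172, -0.2469, 0.0669]
orientation: [0.0, 0.847, 0.532, 0.0]
force: [-1.6, 1.5, 9.7]
opening: 0.09
gripper_force: 30.0
```

```bash
python3 rep.py 3; cp st.json st9.json; python3 plan.py 3 0 6|grep turn; cp st9.json st.json; python3 plan.py 1 1 6
```

```text
tau (-0.012, 0.039) F [-1.6  1.5  9.7] psi meas -25.7 cmd -25.6 turned [ 99.  68. 107.  68.] t 30.6667
turn: -0.015 0.008 -0.002 0.000 0.000 -0.070 0
hover 0.483 1.418 0.398 0.000 0.000 -0.008 | grip 0.483 1.418 0.002 0.000 0.000 -0.008 | rot deg -0.7
turn: 0.015 -0.009 -0.002 0.000 0.000 -0.070 0
```

Call:
jog_arm(deltas="-0.015 0.008 -0.002 0 0 -0.07 0;-0.015 0.008 -0.002 0 0 -0.07 0;-0.015 0.008 -0.002 0 0 -0.07 0;-0.015 0.008 -0.002 0 0 -0.07 0")

```text
time: 31.0
eef_pos: [0.515, -0.2457, 0.0667]
orientation: [0.0, 0.873, 0.487, 0.001]
force: [-2.5, 1.6, 10.4]
opening: 0.085
gripper_force: 30.0
```

```bash
cp st9.json st.json; python3 plan.py 3 0 6 >/dev/null; cp st.json st10.json; python3 rep.py 3; python3 -c "
from bench import robot;print(robot.get_obs()['moment'])";python3 plan.py 3 0 4|grep turn; cp st10.json st.json; python3 plan.py 1 1 6
```

```text
tau (0.051, 0.124) F [-2.5  1.6 10.4] psi meas -31.7 cmd -31.6 turned [ 99.  68. 113.  68.] t 31.0
[0.45098487 0.59080797 0.12407057]
turn: -0.010 0.006 -0.001 0.000 0.000 -0.047 0
hover 0.499 1.410 0.400 0.000 0.000 0.062 | grip 0.499 1.410 0.004 0.000 0.000 0.062 | rot deg 5.3
turn: 0.015 -0.009 -0.002 0.000 0.000 -0.070 0
```

Call:
jog_arm(deltas="-0.005 0.003 -0.001 0 0 -0.023 0;-0.01 0.006 -0.001 0 0 -0.047 0;-0.01 0.006 -0.001 0 0 -0.047 0")

```text
time: 31.25
eef_pos: [0.5139, -0.245, 0.0667]
orientation: [0.001, 0.89, 0.455, 0.001]
force: [-1.8, 1.3, 9.3]
opening: 0.088
gripper_force: 30.3
```

```bash
cp st10.json st.json; python3 plan.py 3 0 4 >/dev/null; cp st.json st11.json; python3 rep.py 3; python3 plan.py 3 0 4|grep turn; cp st11.json st.json; python3 plan.py 1 1 6
```

```text
tau (0.349, 0.404) F [-1.8  1.3  9.3] psi meas -35.8 cmd -35.6 turned [ 99.  68. 117.  68.] t 31.25
turn: -0.009 0.007 -0.001 0.000 0.000 -0.047 0
hover 0.508 1.404 0.401 0.000 0.000 0.108 | grip 0.508 1.404 0.005 0.000 0.000 0.108 | rot deg 9.3
turn: 0.015 -0.009 -0.002 0.000 0.000 -0.070 0
```

Call:
jog_arm(deltas="0 0 0 0 0 0 0.4;0 0 0 0 0 0 0.4;0 0 0.2 0 0 0 0.4;0 0 0.401 0 0 0 0.4;0.12 0.25 0.401 0 0 0.05 0.4;0.24 0.5 0.401 0 0 0.108 0.4;0.36 0.75 0.401 0 0 0.108 0.4;0.508 1 0.401 0 0 0.108 0.4")

```text
time: 31.92
eef_pos: [0.5885, -0.0943, 0.1257]
orientation: [-0.0, 0.85, 0.526, 0.0]
force: [1.4, -0.1, -0.5]
opening: 0.399
gripper_force: 0.0
```

Call:
jog_arm(deltas="0 0.25 0 0 0 0 0.4;0 0.404 0 0 0 0 0.4;0 0.404 0 0 0 0 0.4;0 0.404 0 0 0 0 0.4;0 0.404 -0.2 0 0 0 0.4;0 0.404 -0.396 0 0 0 0.4;0 0.404 -0.396 0 0 0 0.4;0 0.404 -0.396 0 0 0 0.4;0 0.404 -0.396 0 0 0 0;0 0.404 -0.396 0 0 0 0")

```text
time: 32.75
eef_pos: [0.5893, -0.0369, 0.0678]
orientation: [0.001, 0.851, 0.526, 0.001]
force: [0.4, -0.2, 1.4]
opening: 0.273
gripper_force: 0.0
```

Call:
jog_arm(deltas="0 0 0 0 0 0 0;0 0 0 0 0 0 0;0 0 0 0 0 0 0")

```text
time: 33.0
eef_pos: [0.5885, -0.0356, 0.067]
orientation: [-0.0, 0.85, 0.526, 0.0]
force: [-2.7, 0.9, 6.7]
opening: 0.087
gripper_force: 30.0
```

```bash
python3 rep.py 1
```

```text
tau (0.033, -0.033) F [-2.7  0.9  6.7] psi meas -26.5 cmd -32.3 turned [105.  68. 117.  68.] t 33.0
```

Call:
jog_arm(deltas="0.008 -0.004 -0.001 0 0 -0.035 0;0.015 -0.009 -0.002 0 0 -0.07 0;0.015 -0.009 -0.002 0 0 -0.07 0")

```text
time: 33.25
eef_pos: [0.5906, -0.0368, 0.0668]
orientation: [-0.0, 0.877, 0.48, 0.0]
force: [-4.5, 1.7, 8.5]
opening: 0.086
gripper_force: 30.0
```

```bash
python3 rep.py 1; cp st.json st12.json;python3 plan.py 1 1 4|grep turn
```

```text
tau (0.086, -0.024) F [-4.5  1.7  8.5] psi meas -32.6 cmd -32.3 turned [105.  68. 117.  68.] t 33.25
turn: 0.010 -0.007 -0.001 0.000 0.000 -0.047 0
```

Call:
jog_arm(deltas="0.005 -0.004 -0.001 0 0 -0.023 0;0.01 -0.007 -0.001 0 0 -0.047 0;0.01 -0.007 -0.001 0 0 -0.047 0")

```text
time: 33.5
eef_pos: [0.5918, -0.0376, 0.0667]
orientation: [-0.001, 0.893, 0.449, 0.0]
force: [-4.3, 1.8, 11.6]
opening: 0.086
gripper_force: 30.0
```

```bash
python3 rep.py 1; cp st.json st13.json;python3 plan.py 1 1 4|grep turn
```

```text
tau (0.122, 0.015) F [-4.3  1.8 11.6] psi meas -36.6 cmd -36.3 turned [109.  68. 117.  68.] t 33.5
turn: 0.009 -0.007 -0.001 0.000 0.000 -0.047 0
```

Call:
jog_arm(deltas="0.005 -0.004 -0.001 0 0 -0.023 0;0.009 -0.007 -0.001 0 0 -0.047 0;0.009 -0.007 -0.001 0 0 -0.047 0")

```text
time: 33.75
eef_pos: [0.5931, -0.0386, 0.0665]
orientation: [-0.001, 0.909, 0.417, -0.0]
force: [-5.6, 2.1, 11.4]
opening: 0.087
gripper_force: 30.0
```

```bash
python3 rep.py 1; cp st.json st14.json;python3 plan.py 1 1 3|grep turn
```

```text
tau (0.199, 0.065) F [-5.6  2.1 11.4] psi meas -40.6 cmd -40.3 turned [113.  68. 117.  68.] t 33.75
turn: 0.007 -0.006 -0.001 0.000 0.000 -0.035 0
```

Call:
jog_arm(deltas="0.004 -0.003 0 0 0 -0.018 0;0.007 -0.006 -0.001 0 0 -0.035 0;0.007 -0.006 -0.001 0 0 -0.035 0")

```text
time: 34.0
eef_pos: [0.5939, -0.0393, 0.0664]
orientation: [-0.001, 0.919, 0.394, -0.0]
force: [-5.6, 3.1, 13.4]
opening: 0.086
gripper_force: 30.0
```

```bash
python3 rep.py 1; cp st.json st15.json;python3 plan.py 1 1 3|grep turn
```

```text
tau (0.255, 0.107) F [-5.6  3.1 13.4] psi meas -43.6 cmd -43.3 turned [116.  68. 117.  68.] t 34.0
turn: 0.006 -0.006 -0.001 0.000 0.000 -0.035 0
```

Call:
jog_arm(deltas="0.003 -0.003 0 0 0 -0.018 0;0.006 -0.006 -0.001 0 0 -0.035 0;0.006 -0.006 -0.001 0 0 -0.035 0")

```text
time: 34.25
eef_pos: [0.5947, -0.0401, 0.0663]
orientation: [-0.001, 0.929, 0.37, -0.0]
force: [-5.9, 3.5, 13.1]
opening: 0.088
gripper_force: 30.1
```

```bash
python3 rep.py 1; cp st.json st16.json;python3 plan.py 1 1 3|grep turn
```

```text
tau (0.345, 0.188) F [-5.9  3.5 13.1] psi meas -46.6 cmd -46.3 turned [119.  68. 117.  68.] t 34.25
turn: 0.006 -0.006 -0.001 0.000 0.000 -0.035 0
```

Call:
jog_arm(deltas="0.002 -0.002 0 0 0 -0.012 0;0.004 -0.004 0 0 0 -0.024 0;0.004 -0.004 0 0 0 -0.024 0")

```text
time: 34.5
eef_pos: [0.5952, -0.0406, 0.0663]
orientation: [-0.001, 0.936, 0.353, -0.0]
force: [-6.8, 3.0, 13.3]
opening: 0.088
gripper_force: 30.1
```

```bash
cp st16.json st.json; python3 plan.py 1 1 2 >/dev/null; cp st.json st17.json; python3 rep.py 1; python3 plan.py 1 1 2|grep turn; cp st17.json st.json; python3 plan.py 3 0 3
```

```text
tau (0.365, 0.204) F [-6.8  3.  13.3] psi meas -48.6 cmd -48.3 turned [121.  68. 117.  68.] t 34.5
turn: 0.004 -0.004 -0.001 0.000 0.000 -0.023 0
hover -0.559 -1.365 0.403 0.000 0.000 0.148 | grip -0.559 -1.365 0.001 0.000 0.000 0.148 | rot deg 12.7
turn: -0.007 0.005 -0.001 0.000 0.000 -0.035 0
```

Call:
jog_arm(deltas="0.002 -0.002 0 0 0 -0.012 0;0.004 -0.004 0 0 0 -0.023 0;0.004 -0.004 0 0 0 -0.023 0")

```text
time: 34.75
eef_pos: [0.5957, -0.0412, 0.0663]
orientation: [-0.002, 0.942, 0.337, -0.001]
force: [-6.1, 2.9, 12.1]
opening: 0.087
gripper_force: 30.1
```

```bash
python3 plan.py 1 1 2 >/dev/null;cp st17.json st.json; python3 plan.py 1 1 2 >/dev/null; cp st.json st18.json; python3 rep.py 1; python3 plan.py 1 1 2|grep turn; cp st18.json st.json; python3 plan.py 3 0 3
```

```text
tau (0.383, 0.236) F [-6.1  2.9 12.1] psi meas -50.6 cmd -50.3 turned [123.  68. 117.  68.] t 34.75
turn: 0.004 -0.005 -0.001 0.000 0.000 -0.023 0
hover -0.563 -1.361 0.403 0.000 0.000 0.171 | grip -0.563 -1.361 0.002 0.000 0.000 0.171 | rot deg 14.7
turn: -0.007 0.005 -0.001 0.000 0.000 -0.035 0
```

Call:
jog_arm(deltas="0.002 -0.002 0 0 0 -0.012 0;0.004 -0.005 0 0 0 -0.023 0;0.004 -0.005 0 0 0 -0.023 0;0.004 -0.005 0 0 0 -0.023 0")

```text
time: 35.08
eef_pos: [0.5961, -0.0417, 0.0662]
orientation: [-0.002, 0.947, 0.321, -0.001]
force: [-8.2, 3.3, 13.2]
opening: 0.087
gripper_force: 30.1
```

```bash
cp st18.json st.json; python3 plan.py 1 1 2 >/dev/null; cp st.json st19.json; python3 rep.py 1
python3 - <<'E'
from h import *
import cv2,pickle
c=robot.get_calibration("top");im=robot.grab_frame("wrist")[:,:,::-1]
cv2.imwrite("pics/w4.png",cv2.resize(im,None,fx=1.5625,fy=1.5625,interpolation=cv2.INTER_CUBIC))
E
python3 plan.py 3 0 3
```

```text
tau (0.427, 0.244) F [-8.2  3.3 13.2] psi meas -52.5 cmd -52.3 turned [125.  68. 117.  68.] t 35.0833
hover -0.566 -1.356 0.404 0.000 0.000 0.194 | grip -0.566 -1.356 0.002 0.000 0.000 0.194 | rot deg 16.7
turn: -0.007 0.005 -0.001 0.000 0.000 -0.035 0
```

View pics/w4.png

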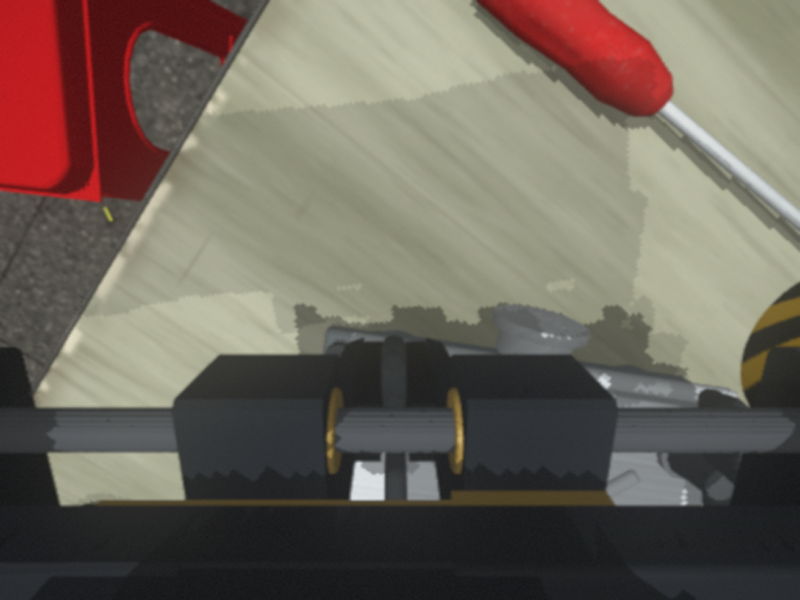

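The blade of screw1 stays straight and centred between the fingers at column 395, so there's no slip. Now I'll recheck screw3.

Call:
jog_arm(deltas="0 0 0 0 0 0 0.4;0 0 0 0 0 0 0.4;0 0 0.2 0 0 0 0.4;0 0 0.404 0 0 0 0.4;-0.14 -0.25 0.404 0 0 0.08 0.4;-0.28 -0.5 0.404 0 0 0.16 0.4;-0.42 -0.75 0.404 0 0 0.194 0.4;-0.566 -1 0.404 0 0 0.194 0.4")

```text
time: 35.8
eef_pos: [0.5146, -0.1894, 0.1263]
orientation: [0.001, 0.89, 0.456, 0.001]
force: [0.4, -0.1, 0.7]
opening: 0.403
gripper_force: 0.0
```

Call:
jog_arm(deltas="0 -0.25 0 0 0 0 0.4;0 -0.356 0 0 0 0 0.4;0 -0.356 0 0 0 0 0.4;0 -0.356 0 0 0 0 0.4;0 -0.356 -0.2 0 0 0 0.4;0 -0.356 -0.402 0 0 0 0.4;0 -0.356 -0.402 0 0 0 0.4;0 -0.356 -0.402 0 0 0 0.4;0 -0.356 -0.402 0 0 0 0;0 -0.356 -0.402 0 0 0 0")

```text
time: 36.63
eef_pos: [0.5163, -0.2415, 0.0671]
orientation: [0.001, 0.891, 0.455, 0.001]
force: [0.1, 0.0, -0.2]
opening: 0.271
gripper_force: 0.0
```

Call:
jog_arm(deltas="0 0 0 0 0 0 0;0 0 0 0 0 0 0;0 0 0 0 0 0 0")

```text
time: 36.88
eef_pos: [0.5161, -0.2418, 0.0664]
orientation: [0.001, 0.891, 0.455, 0.001]
force: [0.7, 0.4, 3.6]
opening: 0.088
gripper_force: 30.0
```

```bash
python3 rep.py 3
```

```text
tau (0.325, 0.318) F [0.7 0.4 3.6] psi meas -35.9 cmd -38.6 turned [125.  68. 120.  68.] t 36.8833
```

Call:
jog_arm(deltas="-0.003 0.002 0 0 0 -0.018 0;-0.007 0.005 -0.001 0 0 -0.035 0;-0.007 0.005 -0.001 0 0 -0.035 0")

```text
time: 37.13
eef_pos: [0.5153, -0.2413, 0.0663]
orientation: [0.001, 0.903, 0.43, 0.001]
force: [2.5, -0.8, 7.2]
opening: 0.089
gripper_force: 30.2
```

```bash
python3 rep.py 3; cp st.json st20.json;python3 plan.py 3 0 2|grep turn
```

```text
tau (0.483, 0.432) F [ 2.5 -0.8  7.2] psi meas -39.1 cmd -38.6 turned [125.  68. 120.  68.] t 37.1333
turn: -0.004 0.004 -0.001 0.000 0.000 -0.023 0
```

```bash
cp st20.json st.json; python3 plan.py 2 0 15; cp st.json st21.json; python3 plan.py 2 0 5 2 0 5 2 0 5 2 0 5|grep turn; cp st21.json st.json; python3 plan.py 4 1 15;  cp st.json st22.json;python3 plan.py 4 1 5 4 1 5|grep turn
```

```text
hover 0.726 0.393 0.402 0.000 0.000 -0.013 | grip 0.726 0.393 0.015 0.000 0.000 -0.013 | rot deg -1.1
turn: -0.011 0.010 -0.001 0.000 0.000 -0.058 0;-0.021 0.020 -0.003 0.000 0.000 -0.116 0;-0.030 0.032 -0.004 0.000 0.000 -0.175 0
turn: -0.008 0.012 -0.001 0.000 0.000 -0.058 0
turn: -0.007 0.013 -0.001 0.000 0.000 -0.058 0
turn: -0.006 0.013 -0.001 0.000 0.000 -0.058 0
turn: -0.004 0.014 -0.001 0.000 0.000 -0.058 0
hover -1.033 0.593 0.391 0.000 0.000 0.841 | grip -1.033 0.593 0.004 0.000 0.000 0.841 | rot deg 72.3
turn: 0.014 0.004 -0.001 0.000 0.000 -0.058 0;0.028 0.006 -0.003 0.000 0.000 -0.116 0;0.043 0.008 -0.004 0.000 0.000 -0.175 0
turn: 0.015 0.000 -0.001 0.000 0.000 -0.058 0
turn: 0.014 -0.001 -0.001 0.000 0.000 -0.058 0
```

Call:
jog_arm(deltas="0 0 0 0 0 0 0.4;0 0 0 0 0 0 0.4;0 0 0.2 0 0 0 0.4;0 0 0.402 0 0 0 0.4;0.25 0.13 0.402 0 0 -0.013 0.4;0.5 0.26 0.402 0 0 -0.013 0.4;0.726 0.393 0.402 0 0 -0.013 0.4;0.726 0.393 0.402 0 0 -0.013 0.4;0.726 0.393 0.402 0 0 -0.013 0.4")

```text
time: 37.88
eef_pos: [0.624, -0.1793, 0.1245]
orientation: [-0.001, 0.906, 0.424, -0.0]
force: [-0.5, -0.6, -1.2]
opening: 0.399
gripper_force: 0.0
```

Call:
jog_arm(deltas="0 0 -0.2 0 0 0 0.4;0 0 -0.387 0 0 0 0.4;0 0 -0.387 0 0 0 0.4;0 0 -0.387 0 0 0 0.4;0 0 -0.387 0 0 0 0;0 0 -0.387 0 0 0 0;0 0 -0.387 0 0 0 0;0 0 -0.387 0 0 0 0;0 0 -0.387 0 0 0 0")

```text
time: 38.63
eef_pos: [0.6232, -0.1818, 0.0685]
orientation: [0.0, 0.907, 0.422, 0.0]
force: [-1.2, -0.1, 5.0]
opening: 0.088
gripper_force: 30.0
```

Call:
jog_arm(deltas="-0.011 0.01 -0.001 0 0 -0.058 0;-0.021 0.02 -0.003 0 0 -0.116 0;-0.03 0.032 -0.004 0 0 -0.175 0;-0.03 0.032 -0.004 0 0 -0.175 0")

```text
time: 38.97
eef_pos: [0.6191, -0.1773, 0.0678]
orientation: [0.001, 0.954, 0.298, 0.001]
force: [0.1, -0.5, 3.6]
opening: 0.085
gripper_force: 30.0
```

```bash
cp st21.json st.json; python3 rep.py 2
```

```text
tau (-0.033, -0.043) F [ 0.1 -0.5  3.6] psi meas -55.3 cmd -54.7 turned [125.  83. 120.  68.] t 38.9667
```

Call:
jog_arm(deltas="-0.004 0.006 -0.001 0 0 -0.029 0;-0.008 0.012 -0.001 0 0 -0.058 0;-0.008 0.012 -0.001 0 0 -0.058 0")

```text
time: 39.22
eef_pos: [0.6181, -0.1757, 0.0677]
orientation: [0.001, 0.966, 0.258, 0.001]
force: [0.9, -0.4, 4.5]
opening: 0.089
gripper_force: 30.0
```

```bash
python3 rep.py 2
```

```text
tau (-0.032, -0.049) F [ 0.9 -0.4  4.5] psi meas -60.1 cmd -54.7 turned [125.  83. 120.  68.] t 39.2167
```

Call:
jog_arm(deltas="-0.004 0.006 -0.001 0 0 -0.029 0;-0.007 0.013 -0.001 0 0 -0.058 0;-0.007 0.013 -0.001 0 0 -0.058 0")

```text
time: 39.47
eef_pos: [0.6172, -0.174, 0.0675]
orientation: [0.001, 0.976, 0.216, 0.001]
force: [2.3, -2.1, 4.8]
opening: 0.085
gripper_force: 30.0
```

```bash
python3 rep.py 2
```

```text
tau (0.025, -0.034) F [ 2.3 -2.1  4.8] psi meas -65.0 cmd -54.7 turned [125.  83. 120.  68.] t 39.4667
```

Call:
jog_arm(deltas="-0.003 0.006 -0.001 0 0 -0.029 0;-0.006 0.013 -0.001 0 0 -0.058 0;-0.006 0.013 -0.001 0 0 -0.058 0")

```text
time: 39.72
eef_pos: [0.6165, -0.1722, 0.0673]
orientation: [0.001, 0.985, 0.174, 0.001]
force: [2.6, -2.2, 3.9]
opening: 0.09
gripper_force: 30.0
```

```bash
python3 rep.py 2
```

```text
tau (0.009, -0.051) F [ 2.6 -2.2  3.9] psi meas -70.0 cmd -54.7 turned [125.  83. 120.  68.] t 39.7167
```

Call:
jog_arm(deltas="-0.002 0.007 -0.001 0 0 -0.029 0;-0.004 0.014 -0.001 0 0 -0.058 0;-0.004 0.014 -0.001 0 0 -0.058 0")

```text
time: 39.97
eef_pos: [0.6159, -0.1703, 0.0672]
orientation: [0.001, 0.991, 0.131, 0.001]
force: [4.4, -3.8, 3.9]
opening: 0.09
gripper_force: 30.0
```

```bash
python3 rep.py 2
```

```text
tau (0.043, -0.054) F [ 4.4 -3.8  3.9] psi meas -75.0 cmd -54.7 turned [125.  83. 120.  68.] t 39.9667
```

Call:
jog_arm(deltas="-0.002 0.006 0 0 0 -0.023 0;-0.003 0.011 -0.001 0 0 -0.047 0;-0.003 0.011 -0.001 0 0 -0.047 0")

```text
time: 40.22
eef_pos: [0.6155, -0.169, 0.0672]
orientation: [0.002, 0.995, 0.096, 0.001]
force: [4.0, -4.6, 4.5]
opening: 0.089
gripper_force: 30.0
```

```bash
python3 rep.py 2
```

```text
tau (0.248, 0.141) F [ 4.  -4.6  4.5] psi meas -79.0 cmd -54.7 turned [125.  83. 120.  68.] t 40.2167
```

Call:
jog_arm(deltas="0 0.003 0 0 0 -0.012 0;-0.001 0.007 0 0 0 -0.029 0;-0.001 0.007 0 0 0 -0.029 0")

```text
time: 40.47
eef_pos: [0.6154, -0.1681, 0.0672]
orientation: [0.002, 0.997, 0.075, 0.001]
force: [4.7, -4.0, 4.1]
opening: 0.088
gripper_force: 30.0
```

```bash
python3 rep.py 2
```

```text
tau (0.286, 0.192) F [ 4.7 -4.   4.1] psi meas -81.4 cmd -54.7 turned [125.  83. 120.  68.] t 40.4667
```

Call:
jog_arm(deltas="0 0.004 0 0 0 -0.018 0;-0.001 0.008 0 0 0 -0.035 0;-0.001 0.008 0 0 0 -0.035 0")

```text
time: 40.72
eef_pos: [0.6153, -0.1671, 0.0672]
orientation: [0.002, 0.999, 0.049, 0.001]
force: [4.3, -5.0, 3.4]
opening: 0.089
gripper_force: 30.0
```

```bash
python3 rep.py 2
```

```text
tau (0.427, 0.317) F [ 4.3 -5.   3.4] psi meas -84.4 cmd -54.7 turned [125.  83. 120.  68.] t 40.7167
```

Call:
jog_arm(deltas="0 0 0 0 0 0 0.4;0 0 0 0 0 0 0.4;0 0 0.2 0 0 0 0.4;0 0 0.39 0 0 0 0.4;-0.1 0.05 0.39 0 0 0.08 0.4;-0.2 0.1 0.39 0 0 0.16 0.4;-0.3 0.15 0.39 0 0 0.24 0.4;-0.4 0.2 0.39 0 0 0.32 0.4;-0.5 0.25 0.39 0 0 0.4 0.4;-0.6 0.3 0.39 0 0 0.48 0.4")

```text
time: 41.55
eef_pos: [0.5222, -0.1188, 0.124]
orientation: [-0.001, 0.916, 0.4, -0.001]
force: [-0.1, 0.5, -0.0]
opening: 0.4
gripper_force: 0.0
```

Call:
jog_arm(deltas="-0.1 0.04 0 0 0 0.08 0.4;-0.2 0.08 0 0 0 0.16 0.4;-0.3 0.13 0 0 0 0.24 0.4;-0.4 0.17 0 0 0 0.32 0.4;-0.43 0.205 0 0 0 0.4 0.4;-0.43 0.205 0 0 0 0.48 0.4;-0.43 0.205 0 0 0 0.56 0.4;-0.43 0.205 0 0 0 0.64 0.4;-0.43 0.205 0 0 0 0.707 0.4;-0.43 0.205 0 0 0 0.707 0.4")

```text
time: 42.38
eef_pos: [0.4586, -0.0888, 0.1245]
orientation: [-0.001, 0.589, 0.808, 0.0]
force: [0.8, 0.5, 0.3]
opening: 0.395
gripper_force: 0.0
```

```bash
cat > sync.py <<'E'
import sys
from plan import *
o=robot.get_obs();q=o["orientation"];s=json.load(open("st.json"))
s["pos"]=list(o["eef_pos"]);s["pos"][2]-=.0012;s["psi"]=float((np.degrees(2*np.arctan2(q[2],q[1]))-90+60)%180-60)
json.dump(s,open("st.json","w"));print(s,o["force"].round(1),o["moment"].round(3))
E
cp st21.json st.json
python3 - <<'E'
import json
s=json.load(open("st.json"));s["th"][1]=-61.7-112;s["low"][1]=112*16e-3/360
json.dump(s,open("st.json","w"))
E
python3 sync.py; python3 plan.py 4 1 15;  cp st.json st22.json;python3 plan.py 4 1 5 4 1 5 4 1 5 4 1 5 4 1 5|grep turn
```

```text
{'pos': [np.float64(0.45861441085966015), np.float64(-0.08878643036101755), np.float64(0.12331512731236352)], 'psi': 17.757773977291876, 'th': [-142.3, -173.7, -128.6, -72.4], 'low': [0.005555555555555557, 0.004977777777777778, 0.005333333333333333, 0.003022222222222222]} [0.8 0.5 0.3] [-0.056  0.034 -0.015]
hover 0.015 -0.017 0.011 0.000 0.000 -0.002 | grip 0.015 -0.017 -0.376 0.000 0.000 -0.002 | rot deg -0.2
turn: 0.014 0.004 -0.001 0.000 0.000 -0.058 0;0.028 0.006 -0.003 0.000 0.000 -0.116 0;0.043 0.008 -0.004 0.000 0.000 -0.175 0
turn: 0.015 0.000 -0.001 0.000 0.000 -0.058 0
turn: 0.014 -0.001 -0.001 0.000 0.000 -0.058 0
turn: 0.014 -0.002 -0.001 0.000 0.000 -0.058 0
turn: 0.014 -0.004 -0.001 0.000 0.000 -0.058 0
turn: 0.014 -0.005 -0.001 0.000 0.000 -0.058 0
```

Call:
jog_arm(deltas="0.015 -0.017 -0.2 0 0 -0.002 0.4;0.015 -0.017 -0.376 0 0 -0.002 0.4;0.015 -0.017 -0.376 0 0 -0.002 0.4;0.015 -0.017 -0.376 0 0 -0.002 0.4;0.015 -0.017 -0.376 0 0 -0.002 0;0.015 -0.017 -0.376 0 0 -0.002 0;0.015 -0.017 -0.376 0 0 -0.002 0;0.015 -0.017 -0.376 0 0 -0.002 0;0.015 -0.017 -0.376 0 0 -0.002 0")

```text
time: 43.13
eef_pos: [0.4623, -0.0919, 0.069]
orientation: [0.001, 0.593, 0.805, 0.0]
force: [-0.4, 0.4, 4.4]
opening: 0.087
gripper_force: 30.0
```

Call:
jog_arm(deltas="0.014 0.004 -0.001 0 0 -0.058 0;0.028 0.006 -0.003 0 0 -0.116 0;0.043 0.008 -0.004 0 0 -0.175 0;0.043 0.008 -0.004 0 0 -0.175 0")

```text
time: 43.47
eef_pos: [0.4687, -0.0908, 0.0682]
orientation: [0.0, 0.695, 0.719, 0.0]
force: [-1.3, 0.8, 8.5]
opening: 0.086
gripper_force: 30.0
```

```bash
cp st22.json st.json; python3 rep.py 4
```

```text
tau (-0.046, -0.079) F [-1.3  0.8  8.5] psi meas 2.0 cmd 2.6 turned [125. 112. 120.  83.] t 43.4667
```

Call:
jog_arm(deltas="0.008 0 -0.001 0 0 -0.029 0;0.015 0 -0.001 0 0 -0.058 0;0.015 0 -0.001 0 0 -0.058 0")

```text
time: 43.72
eef_pos: [0.4707, -0.0909, 0.0681]
orientation: [0.0, 0.725, 0.689, 0.0]
force: [-1.2, 0.5, 5.6]
opening: 0.088
gripper_force: 30.0
```

```bash
python3 rep.py 4
```

```text
tau (-0.072, -0.102) F [-1.2  0.5  5.6] psi meas -2.9 cmd 2.6 turned [125. 112. 120.  83.] t 43.7167
```

Screw4 is free at 88°, so I keep going.

Call:
jog_arm(deltas="0.007 0 -0.001 0 0 -0.029 0;0.014 -0.001 -0.001 0 0 -0.058 0;0.014 -0.001 -0.001 0 0 -0.058 0")

```text
time: 43.97
eef_pos: [0.4727, -0.091, 0.0678]
orientation: [0.0, 0.754, 0.657, 0.0]
force: [-0.8, 1.3, 6.4]
opening: 0.087
gripper_force: 30.0
```

```bash
python3 rep.py 4
```

```text
tau (-0.108, -0.133) F [-0.8  1.3  6.4] psi meas -7.8 cmd 2.6 turned [125. 112. 120.  83.] t 43.9667
```

Call:
jog_arm(deltas="0.007 -0.001 -0.001 0 0 -0.023 0;0.011 -0.002 -0.001 0 0 -0.047 0;0.011 -0.002 -0.001 0 0 -0.047 0")

```text
time: 44.22
eef_pos: [0.4743, -0.0913, 0.0677]
orientation: [0.0, 0.776, 0.631, 0.0]
force: [-1.3, 0.9, 5.4]
opening: 0.091
gripper_force: 30.0
```

```bash
python3 rep.py 4
```

```text
tau (-0.005, -0.042) F [-1.3  0.9  5.4] psi meas -11.8 cmd 2.6 turned [125. 112. 120.  83.] t 44.2167
```

Call:
jog_arm(deltas="0.006 -0.002 0 0 0 -0.023 0;0.011 -0.003 -0.001 0 0 -0.047 0;0.011 -0.003 -0.001 0 0 -0.047 0")

```text
time: 44.47
eef_pos: [0.476, -0.0918, 0.0675]
orientation: [0.0, 0.798, 0.603, 0.0]
force: [-1.3, 0.2, 5.4]
opening: 0.089
gripper_force: 30.0
```

```bash
python3 rep.py 4
```

```text
tau (0.025, -0.007) F [-1.3  0.2  5.4] psi meas -15.9 cmd 2.6 turned [125. 112. 120.  83.] t 44.4667
```

Call:
jog_arm(deltas="0.006 -0.002 0 0 0 -0.023 0;0.011 -0.004 -0.001 0 0 -0.047 0;0.011 -0.004 -0.001 0 0 -0.047 0")

```text
time: 44.72
eef_pos: [0.4775, -0.0923, 0.0674]
orientation: [-0.0, 0.819, 0.574, 0.0]
force: [-0.6, 0.6, 6.1]
opening: 0.087
gripper_force: 30.0
```

```bash
python3 rep.py 4
```

```text
tau (-0.04, -0.06) F [-0.6  0.6  6.1] psi meas -19.9 cmd 2.6 turned [125. 112. 120.  83.] t 44.7167
```

Call:
jog_arm(deltas="0.005 -0.002 0 0 0 -0.023 0;0.01 -0.004 -0.001 0 0 -0.047 0;0.01 -0.004 -0.001 0 0 -0.047 0")

```text
time: 44.97
eef_pos: [0.4791, -0.0929, 0.0673]
orientation: [-0.0, 0.838, 0.545, 0.0]
force: [-2.2, 1.5, 6.6]
opening: 0.089
gripper_force: 30.0
```

```bash
python3 rep.py 4
```

```text
tau (0.03, -0.035) F [-2.2  1.5  6.6] psi meas -23.9 cmd 2.6 turned [125. 112. 120.  83.] t 44.9667
```

Call:
jog_arm(deltas="0.005 -0.003 0 0 0 -0.023 0;0.01 -0.005 -0.001 0 0 -0.047 0;0.01 -0.005 -0.001 0 0 -0.047 0")

```text
time: 45.22
eef_pos: [0.4806, -0.0936, 0.0671]
orientation: [-0.0, 0.857, 0.515, 0.0]
force: [-2.5, 1.1, 7.1]
opening: 0.088
gripper_force: 30.0
```

```bash
python3 rep.py 4
```

```text
tau (0.054, -0.014) F [-2.5  1.1  7.1] psi meas -28.0 cmd 2.6 turned [125. 112. 120.  83.] t 45.2167
```

Call:
jog_arm(deltas="0.005 -0.003 0 0 0 -0.023 0;0.01 -0.005 -0.001 0 0 -0.047 0;0.01 -0.005 -0.001 0 0 -0.047 0")

```text
time: 45.47
eef_pos: [0.482, -0.0944, 0.0671]
orientation: [-0.0, 0.875, 0.485, 0.0]
force: [-2.6, 1.1, 9.1]
opening: 0.09
gripper_force: 30.0
```

```bash
python3 rep.py 4
```

```text
tau (0.118, 0.049) F [-2.6  1.1  9.1] psi meas -32.0 cmd 2.6 turned [125. 112. 120.  83.] t 45.4667
```

Call:
jog_arm(deltas="0.005 -0.003 0 0 0 -0.023 0;0.009 -0.006 -0.001 0 0 -0.047 0;0.009 -0.006 -0.001 0 0 -0.047 0")

```text
time: 45.72
eef_pos: [0.4833, -0.0953, 0.067]
orientation: [-0.0, 0.891, 0.454, 0.0]
force: [-2.5, 1.9, 10.6]
opening: 0.088
gripper_force: 30.0
```

```bash
python3 rep.py 4
```

```text
tau (0.157, 0.078) F [-2.5  1.9 10.6] psi meas -36.0 cmd 2.6 turned [125. 112. 120.  83.] t 45.7167
```

Call:
jog_arm(deltas="0.005 -0.003 0 0 0 -0.023 0;0.009 -0.006 -0.001 0 0 -0.047 0;0.009 -0.006 -0.001 0 0 -0.047 0")

```text
time: 45.97
eef_pos: [0.4845, -0.0962, 0.0669]
orientation: [-0.0, 0.906, 0.422, 0.0]
force: [-3.9, 2.1, 11.1]
opening: 0.09
gripper_force: 30.1
```

```bash
python3 rep.py 4
```

```text
tau (0.336, 0.227) F [-3.9  2.1 11.1] psi meas -40.0 cmd 2.6 turned [125. 112. 120.  83.] t 45.9667
```

Call:
jog_arm(deltas="0.002 -0.002 0 0 0 -0.012 0;0.005 -0.003 0 0 0 -0.023 0;0.005 -0.003 0 0 0 -0.023 0")

```text
time: 46.22
eef_pos: [0.485, -0.0966, 0.0669]
orientation: [-0.001, 0.913, 0.407, -0.0]
force: [-4.8, 1.1, 13.3]
opening: 0.085
gripper_force: 30.1
```

```bash
python3 rep.py 4
python3 - <<'E'
from h import *
import json
s=json.load(open("st.json"));s["th"][3]=-4.4-127;s["low"][3]=127*16e-3/360
json.dump(s,open("st.json","w"))
E
python3 sync.py; python3 plan.py 1 1 3
```

```text
tau (0.432, 0.325) F [-4.8  1.1 13.3] psi meas -42.0 cmd 2.6 turned [125. 112. 120.  83.] t 46.2167
{'pos': [np.float64(0.48504253294529553), np.float64(-0.09658853705101579), np.float64(0.06570842581442966)], 'psi': -41.95094873307554, 'th': [-142.3, -173.7, -128.6, -131.4], 'low': [0.005555555555555557, 0.004977777777777778, 0.005333333333333333, 0.005644444444444444]} [-4.8  1.1 13.3] [0.205 0.968 0.325]
hover 0.749 0.369 0.395 0.000 0.000 -0.120 | grip 0.749 0.369 -0.008 0.000 0.000 -0.120 | rot deg -10.3
turn: 0.005 -0.007 -0.001 0.000 0.000 -0.035 0
```

Call:
jog_arm(deltas="0 0 0 0 0 0 0.4;0 0 0 0 0 0 0.4;0 0 0.2 0 0 0 0.4;0 0 0.395 0 0 0 0.4;0.25 0.13 0.395 0 0 -0.06 0.4;0.5 0.26 0.395 0 0 -0.12 0.4;0.749 0.369 0.395 0 0 -0.12 0.4;0.749 0.369 0.395 0 0 -0.12 0.4;0.749 0.369 0.395 0 0 -0.12 0.4")

```text
time: 46.97
eef_pos: [0.5994, -0.0398, 0.1249]
orientation: [0.0, 0.946, 0.325, 0.0]
force: [-0.4, 0.1, 0.2]
opening: 0.403
gripper_force: 0.0
```

```bash
python3 - <<'E'
import json
s=json.load(open("st.json"));s["th"][0]=-142.3
json.dump(s,open("st.json","w"))
E
python3 sync.py;python3 plan.py 1 1 3
```

```text
{'pos': [np.float64(0.5993540751332589), np.float64(-0.03984777667286052), np.float64(0.1237178156180273)], 'psi': -52.06986963677717, 'th': [-142.3, -173.7, -128.6, -131.4], 'low': [0.00568888888888889, 0.004977777777777778, 0.005333333333333333, 0.005644444444444444]} [-0.4  0.1  0.2] [-0.029  0.159  0.029]
hover -0.013 -0.010 0.009 0.000 0.000 -0.003 | grip -0.013 -0.010 -0.396 0.000 0.000 -0.003 | rot deg -0.2
turn: 0.005 -0.007 -0.001 0.000 0.000 -0.035 0
```

Call:
jog_arm(deltas="-0.013 -0.01 -0.2 0 0 -0.003 0.4;-0.013 -0.01 -0.393 0 0 -0.003 0.4;-0.013 -0.01 -0.393 0 0 -0.003 0.4;-0.013 -0.01 -0.393 0 0 -0.003 0.4;-0.013 -0.01 -0.393 0 0 -0.003 0;-0.013 -0.01 -0.393 0 0 -0.003 0;-0.013 -0.01 -0.393 0 0 -0.003 0;-0.013 -0.01 -0.393 0 0 -0.003 0;-0.013 -0.01 -0.393 0 0 -0.003 0")

```text
time: 47.72
eef_pos: [0.5958, -0.042, 0.0674]
orientation: [-0.001, 0.947, 0.321, 0.0]
force: [-3.9, 3.1, 5.8]
opening: 0.087
gripper_force: 30.0
```

```bash
python3 rep.py 1
```

```text
tau (0.312, 0.198) F [-3.9  3.1  5.8] psi meas -52.6 cmd -55.3 turned [128. 112. 120. 127.] t 47.7167
```

Call:
jog_arm(deltas="0.002 -0.003 0 0 0 -0.012 0;0.004 -0.005 0 0 0 -0.023 0;0.004 -0.005 0 0 0 -0.023 0")

```text
time: 47.97
eef_pos: [0.5962, -0.0424, 0.0674]
orientation: [-0.001, 0.953, 0.304, -0.0]
force: [-3.8, 2.7, 7.4]
opening: 0.089
gripper_force: 30.0
```

```bash
python3 rep.py 1
```

```text
tau (0.39, 0.287) F [-3.8  2.7  7.4] psi meas -54.6 cmd -55.3 turned [128. 112. 120. 127.] t 47.9667
```

Call:
jog_arm(deltas="0.002 -0.002 0 0 0 -0.012 0;0.003 -0.004 0 0 0 -0.02 0;0.003 -0.004 0 0 0 -0.02 0")

```text
time: 48.22
eef_pos: [0.5965, -0.0429, 0.0674]
orientation: [-0.001, 0.957, 0.29, -0.0]
force: [-4.8, 3.7, 8.2]
opening: 0.088
gripper_force: 30.1
```

```bash
python3 rep.py 1; python3 sync.py >/dev/null; python3 plan.py 3 0 2
```

```text
tau (0.49, 0.354) F [-4.8  3.7  8.2] psi meas -56.2 cmd -55.3 turned [128. 112. 120. 127.] t 48.2167
hover -0.567 -1.340 0.392 0.000 0.000 0.205 | grip -0.567 -1.340 -0.010 0.000 0.000 0.205 | rot deg 17.6
turn: -0.004 0.004 -0.001 0.000 0.000 -0.023 0
```

Screw1 is firm at 0.49 N m. Next is the recheck of screw3.

Call:
jog_arm(deltas="0 0 0 0 0 0 0.4;0 0 0 0 0 0 0.4;0 0 0.2 0 0 0 0.4;0 0 0.392 0 0 0 0.4;-0.14 -0.25 0.392 0 0 0.08 0.4;-0.28 -0.5 0.392 0 0 0.16 0.4;-0.42 -0.75 0.392 0 0 0.205 0.4;-0.567 -1 0.392 0 0 0.205 0.4")

```text
time: 48.88
eef_pos: [0.5141, -0.1908, 0.1259]
orientation: [0.001, 0.9, 0.435, 0.001]
force: [0.5, -1.2, -0.1]
opening: 0.4
gripper_force: 0.0
```

Call:
jog_arm(deltas="0 -0.25 0 0 0 0 0.4;0 -0.34 0 0 0 0 0.4;0 -0.34 0 0 0 0 0.4;0 -0.34 0 0 0 0 0.4")

```text
time: 49.22
eef_pos: [0.5146, -0.2408, 0.1254]
orientation: [0.0, 0.902, 0.432, 0.0]
force: [0.7, 0.0, 0.6]
opening: 0.396
gripper_force: 0.0
```

```bash
python3 - <<'E'
import json
s=json.load(open("st.json"));s["th"][2]=-128.6;s["low"][2]=120*16e-3/360
json.dump(s,open("st.json","w"))
E
python3 sync.py;python3 plan.py 3 0 2
```

```text
{'pos': [np.float64(0.5145827771626224), np.float64(-0.24083953435082914), np.float64(0.12418641780718348)], 'psi': -38.80839871717287, 'th': [-145.3, -173.7, -128.6, -131.4], 'low': [0.005822222222222223, 0.004977777777777778, 0.005333333333333333, 0.005644444444444444]} [0.7 0.  0.6] [-0.047  0.135  0.023]
hover -0.021 -0.021 0.005 0.000 0.000 0.002 | grip -0.021 -0.021 -0.397 0.000 0.000 0.002 | rot deg 0.2
turn: -0.004 0.004 -0.001 0.000 0.000 -0.023 0
```

Call:
jog_arm(deltas="-0.021 -0.021 -0.2 0 0 0.002 0.4;-0.021 -0.021 -0.395 0 0 0.002 0.4;-0.021 -0.021 -0.395 0 0 0.002 0.4;-0.021 -0.021 -0.395 0 0 0.002 0.4;-0.021 -0.021 -0.395 0 0 0.002 0;-0.021 -0.021 -0.395 0 0 0.002 0;-0.021 -0.021 -0.395 0 0 0.002 0;-0.021 -0.021 -0.395 0 0 0.002 0;-0.021 -0.021 -0.395 0 0 0.002 0")

```text
time: 49.97
eef_pos: [0.5129, -0.244, 0.0671]
orientation: [0.001, 0.901, 0.435, 0.001]
force: [1.3, -1.4, 3.7]
opening: 0.087
gripper_force: 29.9
```

```bash
python3 rep.py 3
```

```text
tau (0.296, 0.251) F [ 1.3 -1.4  3.7] psi meas -38.5 cmd -40.6 turned [128. 112. 122. 127.] t 49.9667
```

Call:
jog_arm(deltas="-0.002 0.002 0 0 0 -0.012 0;-0.004 0.004 0 0 0 -0.023 0;-0.004 0.004 0 0 0 -0.023 0")

```text
time: 50.22
eef_pos: [0.5123, -0.2435, 0.0671]
orientation: [0.001, 0.908, 0.418, 0.001]
force: [2.7, -1.1, 7.1]
opening: 0.087
gripper_force: 30.0
```

```bash
python3 rep.py 3; python3 sync.py>/dev/null; python3 plan.py 2 0 2
```

```text
tau (0.367, 0.3) F [ 2.7 -1.1  7.1] psi meas -40.6 cmd -40.6 turned [128. 112. 122. 127.] t 50.2167
hover 0.660 0.500 0.394 0.000 0.000 1.593 | grip 0.660 0.500 -0.006 0.000 0.000 1.593 | rot deg 136.9
turn: -0.001 0.006 -0.001 0.000 0.000 -0.023 0
```

Call:
jog_arm(deltas="0 0 0 0 0 0 0.4;0 0 0 0 0 0 0.4;0 0 0.2 0 0 0 0.4;0 0 0.394 0 0 0 0.4;0.17 0.13 0.394 0 0 -0.08 0.4;0.34 0.26 0.394 0 0 -0.16 0.4;0.5 0.38 0.394 0 0 -0.24 0.4;0.66 0.5 0.394 0 0 -0.32 0.4;0.66 0.5 0.394 0 0 -0.4 0.4;0.66 0.5 0.394 0 0 -0.48 0.4")

```text
time: 51.05
eef_pos: [0.6106, -0.1652, 0.124]
orientation: [-0.001, 0.998, 0.071, -0.001]
force: [-0.8, -0.8, 0.2]
opening: 0.399
gripper_force: 0.0
```

Call:
jog_arm(deltas="0 0 0 0 0 -0.022 0.4;0 0 0 0 0 -0.022 0.4;0 0 -0.2 0 0 -0.022 0.4;0 0 -0.398 0 0 -0.022 0.4;0 0 -0.398 0 0 -0.022 0.4;0 0 -0.398 0 0 -0.022 0.4;0 0 -0.398 0 0 -0.022 0;0 0 -0.398 0 0 -0.022 0;0 0 -0.398 0 0 -0.022 0;0 0 -0.398 0 0 -0.022 0")

```text
time: 51.88
eef_pos: [0.6106, -0.168, 0.0667]
orientation: [0.0, 0.998, 0.055, 0.001]
force: [-0.9, -0.1, 0.2]
opening: 0.117
gripper_force: 0.0
```

Call:
jog_arm(deltas="0 0 0 0 0 0 0")

```text
time: 51.97
eef_pos: [0.6105, -0.1678, 0.0665]
orientation: [0.0, 0.998, 0.056, 0.001]
force: [-0.5, 0.4, 4.1]
opening: 0.085
gripper_force: 30.0
```

```bash
python3 rep.py 2
```

```text
tau (0.08, 0.091) F [-0.5  0.4  4.1] psi meas -83.6 cmd 94.3 turned [128. 114. 122. 127.] t 51.9667
```

Call:
jog_arm(deltas="-0.001 0.004 0 0 0 -0.018 0;-0.001 0.008 0 0 0 -0.035 0;-0.001 0.008 0 0 0 -0.035 0")

```text
time: 52.22
eef_pos: [0.6105, -0.1672, 0.0664]
orientation: [0.001, 1.0, 0.028, 0.001]
force: [0.3, -0.2, 7.3]
opening: 0.091
gripper_force: 30.4
```

```bash
python3 rep.py 2
```

```text
tau (0.383, 0.379) F [ 0.3 -0.2  7.3] psi meas -86.8 cmd 94.3 turned [128. 114. 122. 127.] t 52.2167
```

Call:
jog_arm(deltas="0 0 0 0 0 0 0.4;0 0 0 0 0 0 0.4;0 0 0.2 0 0 0 0.4;0 0 0.4 0 0 0 0.4;-0.14 0.08 0.4 0 0 0.08 0.4;-0.28 0.16 0.4 0 0 0.16 0.4;-0.42 0.24 0.4 0 0 0.24 0.4;-0.56 0.32 0.4 0 0 0.32 0.4;-0.7 0.4 0.4 0 0 0.4 0.4;-0.837 0.472 0.4 0 0 0.48 0.4")

```text
time: 53.05
eef_pos: [0.4827, -0.0946, 0.125]
orientation: [-0.001, 0.924, 0.382, -0.0]
force: [-0.2, 0.7, -0.0]
opening: 0.404
gripper_force: 0.0
```

Call:
jog_arm(deltas="0 0 0 0 0 0.048 0.4;0 0 0 0 0 0.048 0.4;0 0 0 0 0 0.048 0.4")

```text
time: 53.3
eef_pos: [0.4846, -0.0955, 0.1255]
orientation: [-0.0, 0.912, 0.411, 0.0]
force: [0.5, 0.1, 0.1]
opening: 0.401
gripper_force: 0.0
```

```bash
python3 - <<'E'
import json
s=json.load(open("st.json"));s["th"][1]=-61.7-115
json.dump(s,open("st.json","w"))
E
python3 sync.py;python3 plan.py 4 1 2
```

```text
{'pos': [np.float64(0.48456414769712625), np.float64(-0.09545840919121946), np.float64(0.12432473437020997)], 'psi': -41.43637025615478, 'th': [-145.3, -176.7, -130.6, -131.4], 'low': [0.005822222222222223, 0.005066666666666667, 0.005422222222222222, 0.005644444444444444]} [0.5 0.1 0.1] [-0.07   0.099 -0.05 ]
hover 0.002 -0.007 0.005 0.000 0.000 0.000 | grip 0.002 -0.007 -0.400 0.000 0.000 0.000 | rot deg 0.0
turn: 0.004 -0.004 -0.001 0.000 0.000 -0.023 0
```

Call:
jog_arm(deltas="0.002 -0.007 -0.2 0 0 0 0.4;0.002 -0.007 -0.398 0 0 0 0.4;0.002 -0.007 -0.398 0 0 0 0.4;0.002 -0.007 -0.398 0 0 0 0.4;0.002 -0.007 -0.398 0 0 0 0;0.002 -0.007 -0.398 0 0 0 0;0.002 -0.007 -0.398 0 0 0 0;0.002 -0.007 -0.398 0 0 0 0;0.002 -0.007 -0.398 0 0 0 0")

```text
time: 54.05
eef_pos: [0.485, -0.0965, 0.0665]
orientation: [-0.0, 0.911, 0.413, 0.0]
force: [-2.2, 2.3, 6.6]
opening: 0.09
gripper_force: 30.0
```

```bash
python3 rep.py 4
```

```text
tau (0.197, 0.118) F [-2.2  2.3  6.6] psi meas -41.3 cmd -43.4 turned [128. 115. 122. 129.] t 54.05
```

Call:
jog_arm(deltas="0.002 -0.002 0 0 0 -0.012 0;0.004 -0.004 0 0 0 -0.023 0;0.004 -0.004 0 0 0 -0.023 0")

```text
time: 54.3
eef_pos: [0.4852, -0.0968, 0.0665]
orientation: [-0.001, 0.918, 0.397, 0.0]
force: [-1.9, 2.6, 9.0]
opening: 0.087
gripper_force: 30.1
```

```bash
python3 rep.py 4
```

```text
tau (0.488, 0.409) F [-1.9  2.6  9. ] psi meas -43.2 cmd -43.4 turned [128. 115. 122. 129.] t 54.3
```

All four screws are firm, so I release, rise clear and take a last look.

Call:
jog_arm(deltas="0 0 0 0 0 0 0.4;0 0 0 0 0 0 0.4;0 0 0 0 0 0 0.4;0 0 0.2 0 0 0 0.4;0 0 0.4 0 0 0 0.4;0 0 0.6 0 0 0 0.4;-0.2 0 0.8 0 0 0 0.4;-0.2 0 0.8 0 0 0 0.4;-0.2 0 0.8 0 0 0 0.4;-0.2 0 0.8 0 0 0 0.4")

```text
time: 55.13
eef_pos: [0.4555, -0.0968, 0.1855]
orientation: [-0.0, 0.918, 0.397, 0.0]
force: [-0.3, 0.3, 0.0]
opening: 0.4
gripper_force: 0.0
```

Run:
```python
from bench import robot
import cv2
im=robot.grab_frame("scene")[:,:,::-1];cv2.imwrite("pics/s9.png",cv2.resize(im[130:290,160:350],None,fx=3,fy=3,interpolation=cv2.INTER_CUBIC))
```

```text
(no output)
```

View pics/s9.png

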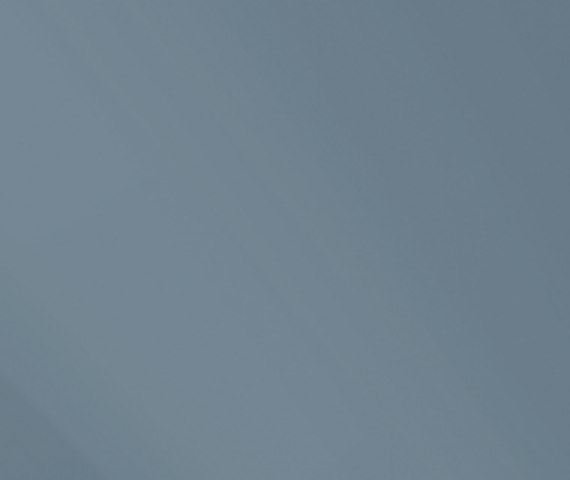

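The arm blocks the scene view, so the picture shows nothing of the housing. The tool is clear and its force reads zero, so I'm handing in.

```bash
python3 -c "
from bench import robot
print(robot.close_job())"
```

```text
the job is handed in; nothing more can be done
None
```

I tightened all four wing screws in cross order and handed the job in at about 55 s; their last-push torques read 0.37 to 0.49 N m. The arm blocked the final scene picture, so I did not see the cover sitting level, and the hand-in gave no verdict.

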